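Count to the third gap and park the indicator tile

TASK

Put the indicator tile (ivory with a red mark) away in the tile rail: with a fingertip, run along the brass tabs from the mother-of-pearl end, flicking the tabs of the first, second and third gaps in that order and leaving the other four alone. Then push the tile along the table top with the fingertips into that third gap until it is fully home against the back wall. Do not lift or tip the tile, leave everything else on the table where it is, and finish clear.

Things in the scene. Friction and masses are not known exactly. Their poses are not given: they have to be found in the camera images.
- rail: wooden divider rail, fixed. Origin: table level, front face of back wall, mid length; y along the rail, z up, open to -x (robot side). Back wall x 0 to 14 mm, 30 high. 8 dividers, 10 thick, 22 high, with rounded noses at x = -36 mm, bound 7 gaps 36 mm wide, centred at y = +138, +92, +46, 0, -46, -92, -138 mm; the table is their floor. A springy brass tab stands on the wall over each gap
- cap_pearl_top (a point): centre of the top of the white mother-of-pearl end cap, a fixed block 46 (rail x) x 24 (rail y) x 32 mm high at one end of the rail, at rail x = -9, y = +179 or -179 mm (it varies which). The gap next to it is the first gap
- cap_black_top (a point): centre of the top of the black end cap, same size, at the other end of the rail
- tile: the indicator tile: loose, ivory with red dot and bar, lying flat, 48 mm long (its x), 30 wide (its y), 18 thick, about 60 g; origin under its centre. It starts 95 to 115 mm in front of the rail's back wall, within 0.25 rad of square, its dot end (+x) towards the rail. Fully home its origin is at rail x = -24 mm and it sticks out 12 mm past the divider noses
- tab0 (a joint): bend of the springy brass tab at rail y = +138 mm, an upright blade 32 tall, 12 (rail x) x 3 mm (rail y), hinged at its foot on the back wall's top at rail x = 7, z = 30 mm (top at z = 62). rad: 0 upright, + leans to rail +y, - to -y, limits 1.5. A light spring (0.04 N m/rad) stands it up again. Flicked = bent 0.35 or more
- tab1 (a joint): bend of the springy brass tab at rail y = +92 mm, an upright blade 32 tall, 12 (rail x) x 3 mm (rail y), hinged at its foot on the back wall's top at rail x = 7, z = 30 mm (top at z = 62). rad: 0 upright, + leans to rail +y, - to -y, limits 1.5. A light spring (0.04 N m/rad) stands it up again. Flicked = bent 0.35 or more
- tab2 (a joint): bend of the springy brass tab at rail y = +46 mm, an upright blade 32 tall, 12 (rail x) x 3 mm (rail y), hinged at its foot on the back wall's top at rail x = 7, z = 30 mm (top at z = 62). rad: 0 upright, + leans to rail +y, - to -y, limits 1.5. A light spring (0.04 N m/rad) stands it up again. Flicked = bent 0.35 or more
- tab3 (a joint): bend of the springy brass tab at rail y = +0 mm, an upright blade 32 tall, 12 (rail x) x 3 mm (rail y), hinged at its foot on the back wall's top at rail x = 7, z = 30 mm (top at z = 62). rad: 0 upright, + leans to rail +y, - to -y, limits 1.5. A light spring (0.04 N m/rad) stands it up again. Flicked = bent 0.35 or more
- tab4 (a joint): bend of the springy brass tab at rail y = -46 mm, an upright blade 32 tall, 12 (rail x) x 3 mm (rail y), hinged at its foot on the back wall's top at rail x = 7, z = 30 mm (top at z = 62). rad: 0 upright, + leans to rail +y, - to -y, limits 1.5. A light spring (0.04 N m/rad) stands it up again. Flicked = bent 0.35 or more
- tab5 (a joint): bend of the springy brass tab at rail y = -92 mm, an upright blade 32 tall, 12 (rail x) x 3 mm (rail y), hinged at its foot on the back wall's top at rail x = 7, z = 30 mm (top at z = 62). rad: 0 upright, + leans to rail +y, - to -y, limits 1.5. A light spring (0.04 N m/rad) stands it up again. Flicked = bent 0.35 or more
- tab6 (a joint): bend of the springy brass tab at rail y = -138 mm, an upright blade 32 tall, 12 (rail x) x 3 mm (rail y), hinged at its foot on the back wall's top at rail x = 7, z = 30 mm (top at z = 62). rad: 0 upright, + leans to rail +y, - to -y, limits 1.5. A light spring (0.04 N m/rad) stands it up again. Flicked = bent 0.35 or more
- die_a: brass die, 14 mm cube, origin under its centre; leave alone
- die_b: second brass die, likewise; leave alone
- spare: spare tile, dark blue with a white dot, 48 x 30 x 18 mm, origin under its centre; leave alone
- saucer: saucer, 110 mm across, 9 mm high, origin under its centre; leave alone
- cup: gilt-rimmed glass cup standing on the saucer, 59 mm across, 80 mm high, origin under its centre; leave alone
- ashtray: turquoise ceramic ashtray, 112 mm across, 32 mm high, origin under its centre; leave alone
- sugar: copper sugar bowl, 80 mm across, 50 mm high, origin under its centre; leave alone
Not all that is in view belongs to the job. Leave any orange or purple look-alike of the tile alone. What is shaped like the part that bears cap_pearl_top but purple is not meant.

How it is judged:
By the outcome, as a careful person would: the job done as asked, in the order asked, and still so for the second after the job is handed in, with the robot touching nothing.
It also fails if it takes over 67 s, if anything falls off the work surface, if the arm or the gripper's body presses on something with over 40 N, if the wrist force passes 120 N, or if a joint passes its speed limit or range.

ROBOT

A 7-joint arm with a two-finger parallel gripper is mounted at the origin on the work surface. World frame = base frame: x ahead of the robot, y to its left, z up, the work surface at z = 0. Lengths are in mm, angles in rad, forces in N, time in s.
With the tool pointing down it reaches from about 425 to 1025 mm from the base axis. Payload 9.4 kg.
Tool frame: the origin (TCP) lies midway between the tips of the shut fingers; the grasp point (between the pads) lies 19 mm behind it; x points along the fingers, z is the direction in which the jaws open and shut, and the axes are right-handed (so a half turn about x gives the same grasp; the last joint's range is limited). The gripper opens to 85 mm and grips with 20 to 120 N. Pads are 22 mm wide; open, the fingers measure 114 mm over their backs; the gripper's body (76 mm by 85 mm) begins 54 mm behind the grasp point. The pads swing forward as they close: fully open they stand 13 mm farther back than shut.
Start: joints at [1.163, 0.599, -0.003, 1.599, 0.002, 0.943, -0.08], TCP at [235.47, -685.695, 231.275] pointing down, gripper open.
Joint ranges: [-2.57, 2.57], [-0.35, 1.97], [-1.29, 1.29], [0.11, 2.56], [-1.05, 4.19], [0.11, 1.86], [-2.63, 2.63]. Speed limits (rad/s): [2.22, 2.22, 3.01, 3.01, 3.14, 3.14, 3.14].

INTERFACE

Orientations are given as a 3x3 rotation matrix whose columns are the frame's x, y, z axes.
In Python, from cell import * gives the robot as it stands. The module is installed in compiled form; this text tells all that it offers.
- The arm moves only by the tool play_rows, never from a script. Its argument "motion" is a list of rows, each an object of numbers: "fingers": the finger opening in m, from 0 to 0.0854; "dx", "dy", "dz": the shift along the world's x, y, z in m; "ax", "ay", "az": the turn, a rotation vector about the world's x, y, z in degrees. In form: [{"fingers": .., "dx": .., "dy": .., "dz": .., "ax": .., "ay": .., "az": ..}, ...]. A call has exactly 8 rows; each row shifts and turns the commanded pose from where the row before left it; what a row does not reach is not made up. A row lasts 1/8 s, in which the tool goes at most 62.5 mm and 10.7 degrees, less where a joint would pass 70% of its speed; a pose out of reach is approached as far as the arm can. A call with a gripper value outside its range is refused whole. The fingers move at their own pace and stop on an object; "force" is the grip in N (left out, the last holds). Time passes only in rows, so rows that do not move let the fingers close, or fill a call up. It gives the time, the measured TCP pose, the force and the opening at its end, in the units of the state.
- get_state(): the state, without advancing time (a new reading comes with each control period).
- grab_frame(name): name is "scene" or "top" or "wrist"; returns a dict with "pixels" (420x560x3 uint8, blue, green, red), "camera_matrix" (3x3 intrinsics, pixels), "T" (4x4, takes a point from camera to world coordinates). Camera axes: x right, y down, z forward; pixel columns grow to the right and rows downward; lengths in mm; the calibration is good to about 2 mm. A picture is of the moment at which its call begins. There is no depth.
- sign_off(): hands the job in, once; it reports no verdict.
Trained networks look in a picture, given as the dict that the camera call returned (one of the last four; its "shot" number tells which), for a name from the list of things; names that differ only in an ending like _2 or _b are one class to them, and where a whole thing is asked for, a point or a joint stands for the part that bears it (a point fixed in the world has none). Each returns a list of dicts, best first, with "p" (0 to 1); they miss things now and then, are a little off and sometimes report something else, mostly with a low value. They report only what shows in the picture. A call takes as long as a camera call. They do not tell look-alikes from the thing itself.
- silhouettes(picture, thing): "pixels" (420x560 bool, what is visible of it) and "uv" ([column, row] in pixels, amid what is visible of it).
- tip_of(picture, thing): "uv" ([column, row] in pixels: a listed point, or the origin of a listed thing).
The state is a dict: "time_s": time; "joints": joint angles; "dq": joint speeds; "joint_efforts": joint torques, N m; "eef_pos": TCP position; "tool_rot": TCP orientation; "wrist_force": force on the tool from outside, world axes, zero at the start; "wrist_torque": the same for the moment, N m; "width": finger opening in mm.
Only numpy, scipy, OpenCV 4.12 (cv2) and the standard library are available. Lean on these libraries where they do the work, as an engineer would, in place of code of your own. Each camera call takes 0.05 s, during which the arm holds its last target.

## Working session

There is one attempt and no reset: what is moved stays moved. The work goes in short steps, Python scripts to look and compute and a tool call to move; the robot and the scene stay as the last step left them, time stands still between calls to the robot, and variables do not carry over. Pictures are saved under pics/ and viewed, and the job is handed in when it is done.

Besides the shell and the picture viewer there is one more tool, called after "Call:" by a JSON object that holds its "api" and its "payload". play_rows: Moves the arm, as the interface text tells. Its arguments: {"type":"object","properties":{"motion":{"type":"array","items":{"type":"object","properties":{"fingers":{"type":"number"},"dx":{"type":"number"},"dy":{"type":"number"},"dz":{"type":"number"},"ax":{"type":"number"},"ay":{"type":"number"},"az":{"type":"number"}}}},"force":{"type":"number"}},"required":["motion"]}

```bash
mkdir -p pics
python3 - <<'E'
from cell import *
import cv2,numpy as np,pickle
s=get_state(); print({k:np.round(v,3).tolist() for k,v in s.items()})
for n in ["scene","top"]:
    f=grab_frame(n); cv2.imwrite(f"pics/{n}0.png",f["pixels"]); pickle.dump(f,open(f"{n}0.pkl","wb"))
    print(n,f["camera_matrix"].tolist(),np.round(f["T"],3).tolist())
    for t in ["tile","cap_pearl_top","cap_black_top","rail"]:
        try: print(t,[(np.round(d["uv"],1).tolist(),round(d["p"],2)) for d in tip_of(f,t)])
        except Exception as e: print(t,e)
E
```

```text
{'time_s': 0.0, 'joints': [1.163, 0.6, -0.003, 1.6, 0.002, 0.943, -0.08], 'dq': [0.0, 0.0, -0.0, 0.0, -0.0, 0.002, -0.001], 'joint_efforts': [-0.001, -77.646, 1.565, -25.8, 0.012, 0.009, 0.0], 'eef_pos': [235.292, -685.251, 230.407], 'tool_rot': [[-0.001, 0.946, 0.325], [0.001, 0.325, -0.946], [-1.0, -0.0, -0.002]], 'wrist_force': [-1.289, -1.039, 0.847], 'wrist_torque': [-0.028, -0.002, 0.003], 'width': 85.177}
scene [[511.53076207402506, 0.0, 276.47361003520007], [0.0, 511.53076207402506, 213.4639028071609], [0.0, 0.0, 1.0]] [[-0.364, 0.761, -0.537, 1272.097], [0.931, 0.3, -0.208, 276.199], [0.003, -0.576, -0.817, 1176.74], [0.0, 0.0, 0.0, 1.0]]
tile [([281.4, 213.9], 0.72), ([308.3, 228.4], 0.61), ([332.9, 198.4], 0.6)]
cap_pearl_top [([330.4, 307.7], 0.74), ([336.3, 267.6], 0.46)]
cap_black_top [([213.5, 215.1], 0.46)]
rail [([265.7, 253.2], 0.7)]
top [[448.860956612044, 0.0, 281.3439273806909], [0.0, 448.860956612044, 212.1113044057264], [0.0, 0.0, 1.0]] [[0.024, -0.977, 0.211, 293.358], [-1.0, -0.023, 0.004, -15.902], [0.001, -0.211, -0.977, 1171.239], [0.0, 0.0, 0.0, 1.0]]
tile [([283.1, 227.1], 0.56), ([247.7, 224.1], 0.51), ([233.0, 267.5], 0.47)]
cap_pearl_top [([201.2, 142.0], 0.76), ([207.1, 178.0], 0.56)]
cap_black_top [([340.0, 195.6], 0.52)]
rail [([273.2, 188.6], 0.69)]
```

View pics/scene0.png

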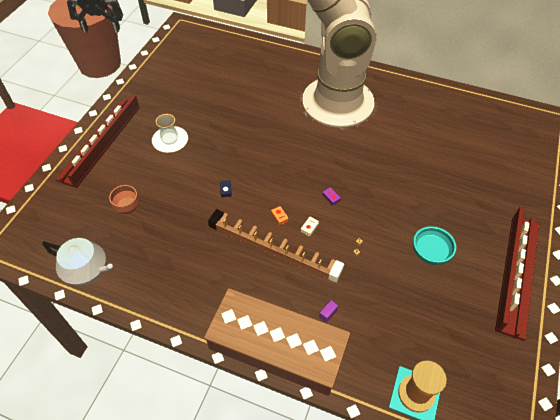

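View pics/top0.png

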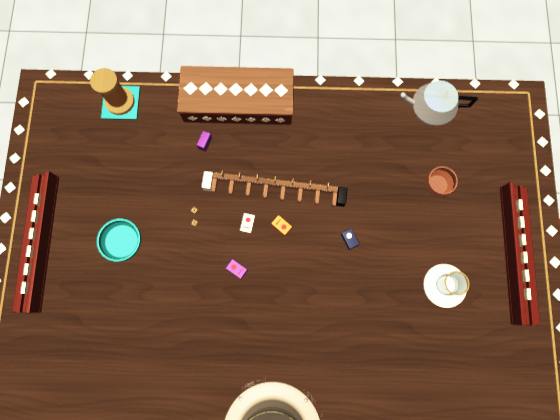

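Run:
```python
import cv2
a=cv2.imread("pics/scene0.png")[140:340,180:380]; b=cv2.imread("pics/top0.png")[115:295,170:370]
cv2.imwrite("pics/sc_crop.png",cv2.resize(a,None,fx=3,fy=3,interpolation=cv2.INTER_CUBIC))
cv2.imwrite("pics/top_crop.png",cv2.resize(b,None,fx=3.3,fy=3.3,interpolation=cv2.INTER_CUBIC))
```

```text
(no output)
```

View pics/sc_crop.png

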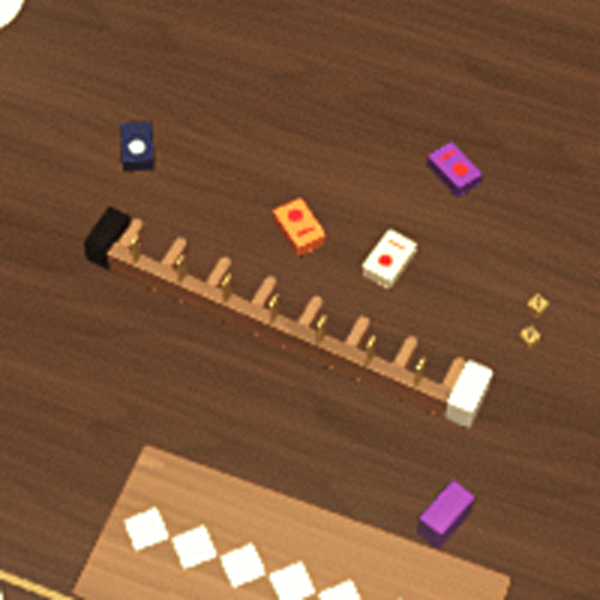

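View pics/top_crop.png

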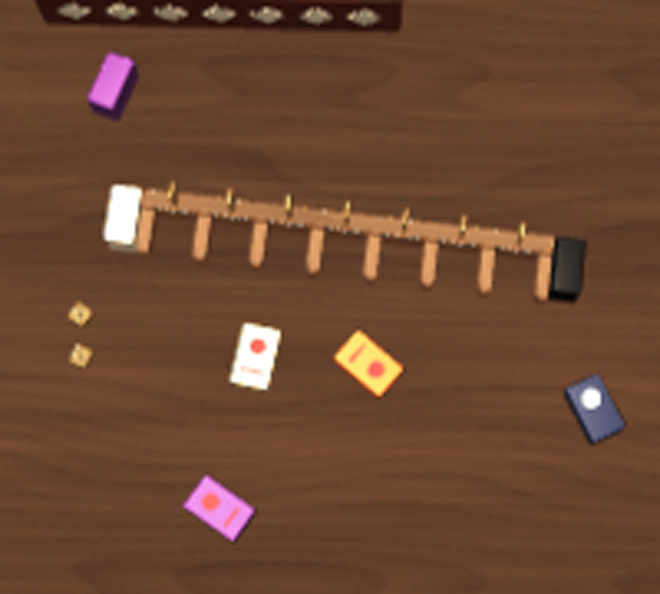

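The scene image shows three tile-shaped things: orange at (281,214), ivory with a red mark at (310,226) and purple at (332,195). The ivory one fits the description, and the enlarged crop confirms it. The white cap at (336,268) is the pearl end; the purple block at (329,310) is a decoy. Next I'll measure positions.

```bash
cat > h.py <<'E'
import numpy as np,cv2,pickle
from scipy.optimize import least_squares
def ray(f,uv,z):
    K=f["camera_matrix"];T=np.array(f["T"])
    d=T[:3,:3]@np.linalg.solve(K,[uv[0],uv[1],1.]);o=T[:3,3]
    return o+d*(z-o[2])/d[2]
def proj(f,P):
    T=np.array(f["T"]);p=(np.atleast_2d(P)-T[:3,3])@T[:3,:3]; q=p@np.array(f["camera_matrix"]).T
    return q[:,:2]/q[:,2:]
def pose2(p,P):
    c,s=np.cos(p[2]),np.sin(p[2]);P=np.atleast_2d(P).astype(float)
    return np.c_[p[0]+c*P[:,0]-s*P[:,1],p[1]+s*P[:,0]+c*P[:,1],P[:,2]]
def box(x0,x1,y0,y1,z0,z1): return np.array([[x,y,z] for x in(x0,x1) for y in(y0,y1) for z in(z0,z1)],float)
E
python3 - <<'E'
from h import *
for n in["scene0","top0"]:
    f=pickle.load(open(n+".pkl","rb"))
    im=f["pixels"];hsv=cv2.cvtColor(im,cv2.COLOR_BGR2HSV)
    pts={"scene0":dict(pearl=(336.5,266.5),black=(216,216),tile=(310,225.5),dieb=(357,252),diea=(359,241),spare=(225.7,187),orange=(280,214.5)),
     "top0":dict(pearl=(207.3,178.5),black=(342,195),tile=(247.5,222.5),diea=(194,210),dieb=(194.5,222.5),spare=(350,238),orange=(281.8,224.5))}[n]
    z=dict(pearl=32,black=32,tile=18,diea=14,dieb=14,spare=18,orange=18)
    for k,v in pts.items(): print(n,k,np.round(ray(f,v,z[k]),1))
E
```

```text
scene0 pearl [617.8 188.4  32. ]
scene0 black [ 588.1 -164.8   32. ]
scene0 tile [514.5  81.7  18. ]
scene0 dieb [546.  224.3  14. ]
scene0 diea [511.  219.7  14. ]
scene0 spare [ 477.4 -187.7   18. ]
scene0 orange [510.3  -7.7  18. ]
top0 pearl [625.5 186.6  32. ]
top0 black [ 589.1 -168.6   32. ]
top0 tile [512.6  77.   18. ]
top0 diea [543.5 219.8  14. ]
top0 dieb [510.  216.3  14. ]
top0 spare [ 478.  -190.7   18. ]
top0 orange [509.4 -12.8  18. ]
```

Call:
{"api": "play_rows", "payload": {"motion": [{"fingers": 0.04, "dx": 0.016, "dy": 0.047, "dz": 0.004, "az": -1.5}, {"fingers": 0.04, "dx": 0.016, "dy": 0.047, "dz": 0.004, "az": -1.5}, {"fingers": 0.04, "dx": 0.016, "dy": 0.047, "dz": 0.004, "az": -1.5}, {"fingers": 0.04, "dx": 0.016, "dy": 0.047, "dz": 0.004, "az": -1.5}, {"fingers": 0.04, "dx": 0.016, "dy": 0.047, "dz": 0.004, "az": -1.5}, {"fingers": 0.04, "dx": 0.016, "dy": 0.047, "dz": 0.004, "az": -1.5}, {"fingers": 0.04, "dx": 0.016, "dy": 0.047, "dz": 0.004, "az": -1.5}, {"fingers": 0.04, "dx": 0.016, "dy": 0.047, "dz": 0.004, "az": -1.5}]}}

```text
invalid input at $.motion[0]: expected keys fingers, dx, dy, dz, ax, ay, az
```

Call:
{"api": "play_rows", "payload": {"motion": [{"fingers": 0.04, "dx": 0.016, "dy": 0.047, "dz": 0.004, "az": -1.5}, {"fingers": 0.04, "dx": 0.016, "dy": 0.047, "dz": 0.004, "az": -1.5}, {"fingers": 0.04, "dx": 0.016, "dy": 0.047, "dz": 0.004, "az": -1.5}, {"fingers": 0.04, "dx": 0.016, "dy": 0.047, "dz": 0.004, "az": -1.5}, {"fingers": 0.04, "dx": 0.016, "dy": 0.047, "dz": 0.004, "az": -1.5}, {"fingers": 0.04, "dx": 0.016, "dy": 0.047, "dz": 0.004, "az": -1.5}, {"fingers": 0.04, "dx": 0.016, "dy": 0.047, "dz": 0.004, "az": -1.5}, {"fingers": 0.04, "dx": 0.016, "dy": 0.047, "dz": 0.004, "az": -1.5}]}}

```text
invalid input at $.motion[0]: expected keys fingers, dx, dy, dz, ax, ay, az
```

```bash
cat > snap.py <<'E'
import sys
from cell import *
from h import *
s=get_state(); print(round(s["time_s"],2),np.round(s["eef_pos"],1),np.round(s["tool_rot"],3).tolist(),np.round(s["wrist_force"],1),round(s["width"],1))
for a in sys.argv[2:]:
    f=grab_frame(a);n=a+sys.argv[1];pickle.dump(f,open(n+".pkl","wb"));cv2.imwrite("pics/"+n+".png",f["pixels"])
    print(n,np.round(f["T"],3).tolist())
E
python3 snap.py 1 wrist
```

```text
0.5 [ 235.4 -685.7  231.2] [[-0.0, 0.946, 0.325], [0.0, 0.325, -0.946], [-1.0, -0.0, -0.0]] [-0.2 -0.6 -0.3] 85.1
wrist1 [[0.325, -0.898, -0.295, 310.516], [-0.946, -0.309, -0.101, -660.691], [0.0, 0.312, -0.95, 373.499], [0.0, 0.0, 0.0, 1.0]]
```

View pics/wrist1.png

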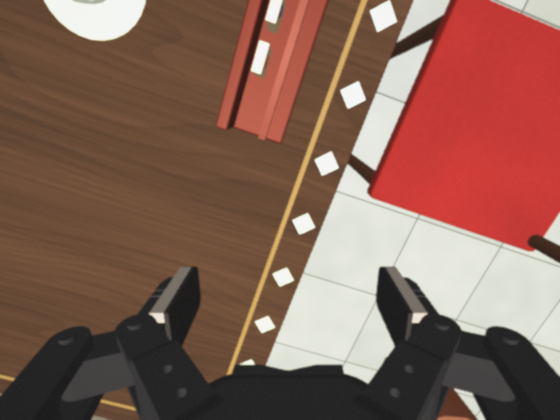

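Call:
{"api": "play_rows", "payload": {"motion": [{"fingers": 0.04, "dx": 0.016, "dy": 0.047, "dz": 0.004, "ax": 0, "ay": 0, "az": -1.5}, {"fingers": 0.04, "dx": 0.016, "dy": 0.047, "dz": 0.004, "ax": 0, "ay": 0, "az": -1.5}, {"fingers": 0.04, "dx": 0.016, "dy": 0.047, "dz": 0.004, "ax": 0, "ay": 0, "az": -1.5}, {"fingers": 0.04, "dx": 0.016, "dy": 0.047, "dz": 0.004, "ax": 0, "ay": 0, "az": -1.5}, {"fingers": 0.04, "dx": 0.016, "dy": 0.047, "dz": 0.004, "ax": 0, "ay": 0, "az": -1.5}, {"fingers": 0.04, "dx": 0.016, "dy": 0.047, "dz": 0.004, "ax": 0, "ay": 0, "az": -1.5}, {"fingers": 0.04, "dx": 0.016, "dy": 0.047, "dz": 0.004, "ax": 0, "ay": 0, "az": -1.5}, {"fingers": 0.04, "dx": 0.016, "dy": 0.047, "dz": 0.004, "ax": 0, "ay": 0, "az": -1.5}]}}

```text
time_s: 1.55
eef_pos: [364.0, -308.2, 263.7]
tool_rot: [[0.001, 0.993, 0.12], [-0.0, 0.12, -0.993], [-1.0, 0.001, 0.001]]
wrist_force: [-0.3, 0.2, 0.3]
width: 39.8
```

Call:
{"api": "play_rows", "payload": {"motion": [{"fingers": 0.0, "dx": 0.016, "dy": 0.047, "dz": 0.004, "ax": 0, "ay": 0, "az": -1.5}, {"fingers": 0.0, "dx": 0.016, "dy": 0.047, "dz": 0.004, "ax": 0, "ay": 0, "az": -1.5}, {"fingers": 0.0, "dx": 0.016, "dy": 0.047, "dz": 0.004, "ax": 0, "ay": 0, "az": -1.5}, {"fingers": 0.0, "dx": 0.016, "dy": 0.047, "dz": 0.004, "ax": 0, "ay": 0, "az": -1.5}, {"fingers": 0.0, "dx": 0.016, "dy": 0.047, "dz": 0.004, "ax": 0, "ay": 0, "az": -1.5}, {"fingers": 0.0, "dx": 0.016, "dy": 0.047, "dz": 0.004, "ax": 0, "ay": 0, "az": -1.5}, {"fingers": 0.0, "dx": 0.016, "dy": 0.047, "dz": 0.004, "ax": 0, "ay": 0, "az": -1.5}, {"fingers": 0.0, "dx": 0.0, "dy": 0.047, "dz": 0.004, "ax": 0, "ay": 0, "az": -1.5}]}}

```text
time_s: 2.55
eef_pos: [476.5, 68.1, 295.6]
tool_rot: [[0.001, 0.996, -0.089], [0.0, -0.089, -0.996], [-1.0, 0.001, -0.0]]
wrist_force: [0.1, -0.5, -0.0]
width: -0.1
```

```bash
python3 snap.py 2 wrist
```

```text
2.55 [476.5  68.1 295.6] [[0.001, 0.996, -0.089], [0.0, -0.089, -0.996], [-1.0, 0.001, -0.0]] [ 0.1 -0.5 -0. ] -0.1
wrist2 [[-0.088, -0.947, -0.309, 555.373], [-0.996, 0.084, 0.028, 59.871], [-0.001, 0.311, -0.951, 437.994], [0.0, 0.0, 0.0, 1.0]]
```

View pics/wrist2.png

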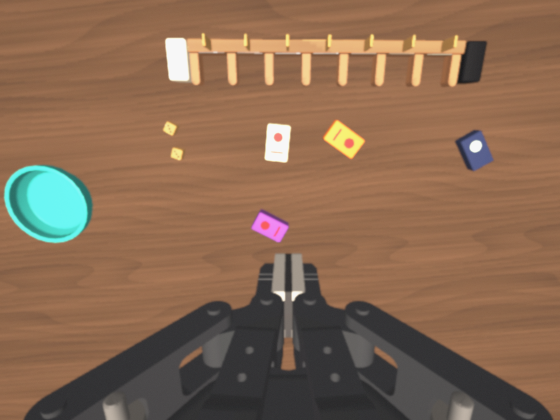

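The wrist view shows the pearl cap at (177,59), the black cap at (474,62), the ivory tile at (278,143) and the orange decoy at (344,139). The rail is nearly square to the tool. Next I'll fit the poses.

```bash
cat > fit.py <<'E'
from h import *
import sys
def hull_mask(f,P,up=4):
    m=np.zeros((420*up,560*up),np.uint8)
    h=cv2.convexHull(((proj(f,P)+0.5)*up).astype(np.float32))
    cv2.fillConvexPoly(m,np.round(h).astype(int),255)
    return cv2.resize(m,(560,420),interpolation=cv2.INTER_AREA)/255.
def blob(f,mask,uv):
    n,l,st,c=cv2.connectedComponentsWithStats(mask.astype(np.uint8))
    i=min([k for k in range(1,n) if st[k,4]>20],key=lambda k:np.hypot(*(c[k]-uv)))
    return (l==i).astype(float),c[i],st[i,4]
def fitpose(f,parts,p0):
    # parts: list of (mask, boxpoints)
    def cost(p):
        return sum(np.abs(hull_mask(f,pose2(p,B))-m).sum() for m,B in parts)
    from scipy.optimize import minimize
    best=None
    for st in (6,2):
        s=np.array([p0]+[np.array(p0)+np.eye(3)[i]*[st,st,.01*st][i] for i in range(3)])
        r=minimize(cost,p0,method="Nelder-Mead",options=dict(initial_simplex=s,xatol=.02,fatol=.02)); p0=r.x
    return r.x,r.fun
def refine(f,p,boxes):
    # draw overlay
    im=f["pixels"].copy()
    for B in boxes:
        h=cv2.convexHull(proj(f,pose2(p,B)).astype(np.float32)); cv2.polylines(im,[np.round(h*8).astype(int)],True,(0,255,0),1,shift=3)
    return im
TILE=box(-24,24,-15,15,0,18)
PE=box(-32,14,167,191,0,32);BL=box(-32,14,-191,-167,0,32)
def masks(f):
    hsv=cv2.cvtColor(f["pixels"],cv2.COLOR_BGR2HSV);g=f["pixels"].max(2)
    white=(hsv[...,1]<70)&(hsv[...,2]>140)
    return white,g<40,hsv
E
python3 - <<'E'
from fit import *
f=pickle.load(open("wrist2.pkl","rb"));w,b,h=masks(f)
mp,c,a=blob(f,w,(177,59));print(c,a)
mb,c,a=blob(f,b,(474,62));print(c,a)
mt,c,a=blob(f,w,(278,150));print(c,a)
mt=cv2.morphologyEx(mt,cv2.MORPH_CLOSE,np.ones((15,15)))
print(ray(f,(278,143),18))
pr,e=fitpose(f,[(mp,PE),(mb,BL)],[613,10,-.09]);print(pr,e,mp.sum()+mb.sum())
pt,e=fitpose(f,[(mt,TILE)],[513,79,-.2]);print(pt,e,mt.sum())
c,s=np.cos(pr[2]),np.sin(pr[2]);d=pt[:2]-pr[:2];print("tile in rail",c*d[0]+s*d[1],-s*d[0]+c*d[1],pt[2]-pr[2])
im=refine(f,pr,[PE,BL,box(0,14,-167,167,0,30)]+[box(1,13,y-1.5,y+1.5,30,62) for y in range(-138,139,46)]+[box(-36,0,y-5,y+5,0,22) for y in np.arange(-161,162,46)])
f2=dict(f,pixels=im);im=refine(f2,pt,[TILE])
cv2.imwrite("pics/ov2.png",cv2.resize(im[20:180,150:500],None,fx=2.28,fy=2.28,interpolation=cv2.INTER_NEAREST))
E
```

```text
[177.31813362  59.42841994] 943
[462.17582418  68.57142857] 91
[277.00124844 142.73533084] 801
[511.66648972  77.28304669  18.        ]
[ 6.14122858e+02  1.31298430e+01 -1.01522646e-01] 1574.0392156862745 1034.0
[ 5.11790874e+02  7.87243093e+01 -1.78692477e-01] 35.654901960784315 858.0
tile in rail -108.45296684877067 54.885543783033896 -0.07716983029515434
```

View pics/ov2.png

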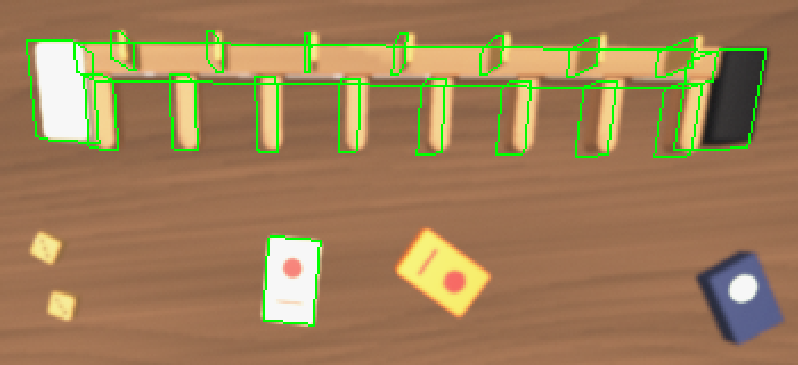

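```bash
sed -i 's/g<40/g<75/' fit.py
cat > run.py <<'E'
from fit import *
n=sys.argv[1]; uvp,uvb,uvt=[tuple(map(float,a.split(","))) for a in sys.argv[2:5]]
f=pickle.load(open(n+".pkl","rb"));w,b,h=masks(f)
mp,c,a=blob(f,w,uvp);print(c,a)
mb,c,a=blob(f,b,uvb);print(c,a)
mt,c,a=blob(f,w,uvt);print(c,a)
mt=cv2.morphologyEx(mt,cv2.MORPH_CLOSE,np.ones((15,15)))
pr,e=fitpose(f,[(mp,PE),(mb,BL)],[613,10,-.09]);print("rail",pr,e,mp.sum()+mb.sum())
t0=np.r_[ray(f,uvt,18)[:2],-.12]
pt,e=fitpose(f,[(mt,TILE)],t0);print("tile",pt,e,mt.sum())
c,s=np.cos(pr[2]),np.sin(pr[2]);d=pt[:2]-pr[:2];print("tile in rail",c*d[0]+s*d[1],-s*d[0]+c*d[1],pt[2]-pr[2])
im=refine(f,pr,[PE,BL,box(0,14,-167,167,0,30)]+[box(1,13,y-1.5,y+1.5,30,62) for y in range(-138,139,46)]+[box(-36,0,y-5,y+5,0,22) for y in np.arange(-161,162,46)])
f2=dict(f,pixels=im);im=refine(f2,pt,[TILE])
x0=int(sys.argv[5]);y0=int(sys.argv[6])
cv2.imwrite("pics/ov_"+n+".png",cv2.resize(im[y0:y0+160,x0:x0+350],None,fx=2.28,fy=2.28,interpolation=cv2.INTER_NEAREST))
E
python3 run.py wrist2 177,59 474,62 278,145 150 20
```

```text
[177.31813362  59.42841994] 943
[471.87119438  61.87236534] 854
[277.00124844 142.73533084] 801
rail [ 6.14387635e+02  1.08284160e+01 -9.75880823e-02] 818.6235294117646 1797.0
tile [ 5.11849274e+02  7.88776502e+01 -1.89626610e-01] 35.77647058823529 858.0
tile in rail -108.68074870635364 57.73481324662088 -0.09203852738186485
```

View pics/ov_wrist2.png

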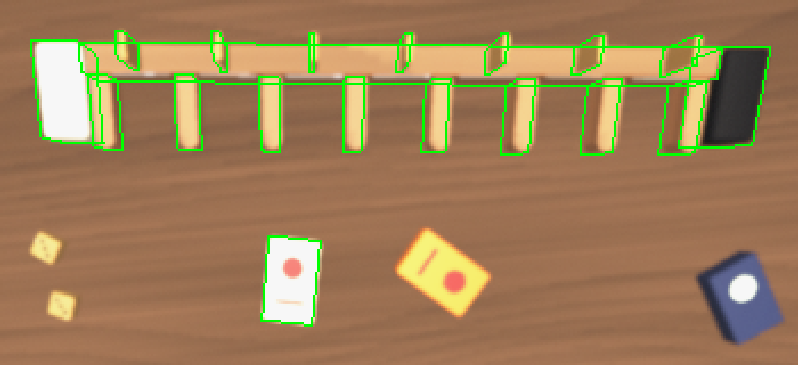

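```bash
sed 's/448/448/' run.py >/dev/null; python3 run.py top0 207,179 342,196 247,223 170 110;python3 run.py scene0 336,268 216,218 310,227 200 150
```

```text
[206.51282051 179.39102564] 156
[341.57142857 196.28571429] 189
[246.6875     222.63541667] 192
rail [ 6.16508920e+02  9.07981772e+00 -1.02047584e-01] 98.91372549019607 345.0
tile [ 5.14165634e+02  7.94351142e+01 -1.35172325e-01] 27.07843137254902 212.0
tile in rail -108.97799500309189 59.56351649298493 -0.033124740833067864
[336.27027027 268.47972973] 148
[214.64204545 218.38068182] 176
[309.51968504 224.65354331] 127
rail [ 6.06207320e+02  8.99890766e+00 -5.32838537e-02] 146.45882352941175 324.0
tile [5.05300439e+02 7.78975775e+01 3.83722433e-03] 72.1921568627451 153.0
tile in rail -104.43311911509275 63.42672189231942 0.05712107801687502
```

Run:
```python
import cv2
a=cv2.imread("pics/wrist2.png")
for n,(x,y) in dict(L=(155,25),R=(360,25)).items():
    c=cv2.resize(a[y:y+70,x:x+130],None,fx=6,fy=6,interpolation=cv2.INTER_CUBIC)
    for i in range(0,130,10): cv2.putText(c,str(x+i),(i*6,8),0,.3,(255,255,255),1);cv2.line(c,(i*6,10),(i*6,14),(255,255,255),1)
    for i in range(0,70,10): cv2.putText(c,str(y+i),(0,i*6+4),0,.3,(255,255,255),1)
    cv2.imwrite(f"pics/z{n}.png",c)
```

```text
(no output)
```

View pics/zL.png

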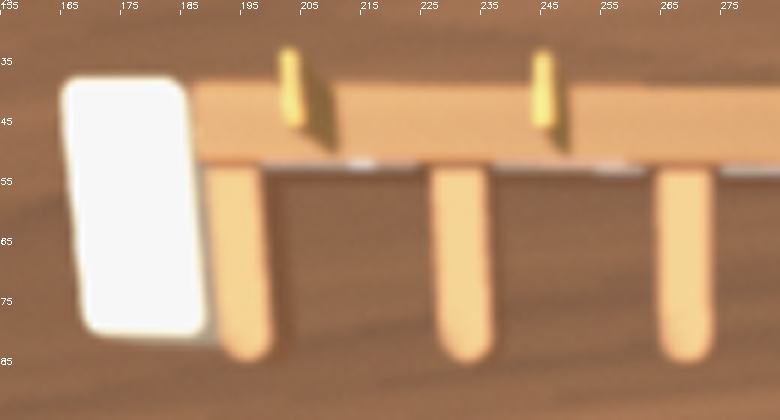

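View pics/zR.png

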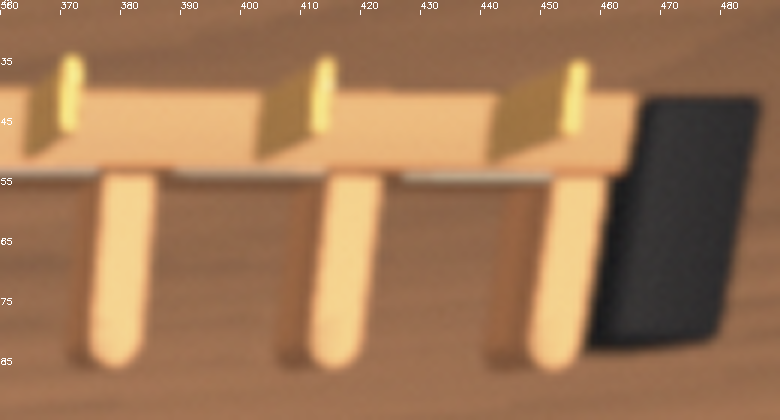

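Run:
```python
from h import *
f=pickle.load(open("wrist2.pkl","rb"))
M=[(7,138,62),(7,92,62),(7,-46,62),(7,-92,62),(7,-138,62)]+[(-36,y,22) for y in(161,115,69,-69,-115,-161)]+[(14,191,32),(14,-191,32)]
U=np.array([(203.6,39.6),(245.5,39.7),(371.7,40.8),(413.8,40.8),(455.8,41.3),(195.8,84.7),(232.8,84.7),(269.2,85),(379.2,86),(415.7,86),(452.3,86.4),(165.3,37.7),(486.7,41.2)])
g=lambda p:(proj(f,pose2(p,M))-U).ravel()
r=least_squares(g,[614,10,-.09]);print(r.x,np.round(r.fun.reshape(-1,2),1).tolist())
K=np.array(f["camera_matrix"]);T=np.array(f["T"])
def g2(q):
    K2=K.copy();ff=dict(f,camera_matrix=K2);T2=T.copy();T2[2,3]+=q[3]
    R=cv2.Rodrigues(np.array([q[4],q[5],0.]))[0];T2[:3,:3]=T[:3,:3]@R;ff["T"]=T2
    return np.r_[(proj(ff,pose2(q[:3],M))-U).ravel(),q[3]/2*.3,q[4:]/.004*.3]
r=least_squares(g2,list(r.x)+[0,0,0],x_scale=[1,1,.01,1,.01,.01]);print(r.x,np.round(r.fun[:26].reshape(-1,2),1).tolist())
```

```text
[ 6.13766008e+02  9.02109045e+00 -9.59578977e-02] [[-0.3, -0.1], [-0.0, 0.2], [0.2, 0.1], [0.2, 0.5], [0.2, 0.3], [0.2, -0.3], [-0.2, 0.0], [-0.1, -0.0], [-0.5, -0.1], [-0.5, 0.1], [-0.6, 0.0], [-0.9, 0.2], [2.1, -0.7]]
[ 6.17224851e+02  7.22613384e+00 -9.43353763e-02  3.49206279e-01
  8.50528676e-03  3.44320479e-03] [[0.1, -0.2], [0.3, 0.0], [0.2, -0.0], [-0.0, 0.3], [-0.2, 0.2], [0.4, -0.2], [-0.0, 0.1], [0.1, 0.0], [-0.5, -0.1], [-0.6, 0.1], [-0.9, 0.0], [-0.5, 0.3], [1.4, -0.5]]
```

Rail fit: origin (613.8, 9.0), yaw -0.096, with residuals of about 0.5 px. The tile sits at about rail (-108, 60), turned -0.09 relative to the rail. I'll go above the pearl cap and then sweep.

Call:
{"api": "play_rows", "payload": {"motion": [{"fingers": 0, "dx": 0.02, "dy": 0.0143, "dz": -0.02, "ax": 0, "ay": 0, "az": -0.4}, {"fingers": 0, "dx": 0.02, "dy": 0.0143, "dz": -0.02, "ax": 0, "ay": 0, "az": 0}, {"fingers": 0, "dx": 0.02, "dy": 0.0143, "dz": -0.02, "ax": 0, "ay": 0, "az": 0}, {"fingers": 0, "dx": 0.02, "dy": 0.0143, "dz": -0.025, "ax": 0, "ay": 0, "az": 0}, {"fingers": 0, "dx": 0.02, "dy": 0.0143, "dz": -0.025, "ax": 0, "ay": 0, "az": 0}, {"fingers": 0, "dx": 0.02, "dy": 0.0143, "dz": -0.025, "ax": 0, "ay": 0, "az": 0}, {"fingers": 0, "dx": 0.02, "dy": 0.0143, "dz": -0.025, "ax": 0, "ay": 0, "az": 0}, {"fingers": 0, "dx": 0.021, "dy": 0.0143, "dz": -0.025, "ax": 0, "ay": 0, "az": 0}]}}

```text
time_s: 3.6
eef_pos: [637.2, 180.9, 109.5]
tool_rot: [[0.0, 0.995, -0.095], [-0.0, -0.095, -0.995], [-1.0, 0.0, 0.0]]
wrist_force: [-0.7, -0.7, 0.3]
width: -0.0
```

```bash
python3 snap.py 3 wrist
```

```text
3.6 [637.2 180.9 109.5] [[0.0, 0.995, -0.095], [-0.0, -0.095, -0.995], [-1.0, 0.0, 0.0]] [-0.7 -0.7  0.3] -0.0
wrist3 [[-0.094, -0.946, -0.31, 716.231], [-0.996, 0.09, 0.029, 172.275], [-0.0, 0.312, -0.95, 251.776], [0.0, 0.0, 0.0, 1.0]]
```

View pics/wrist3.png

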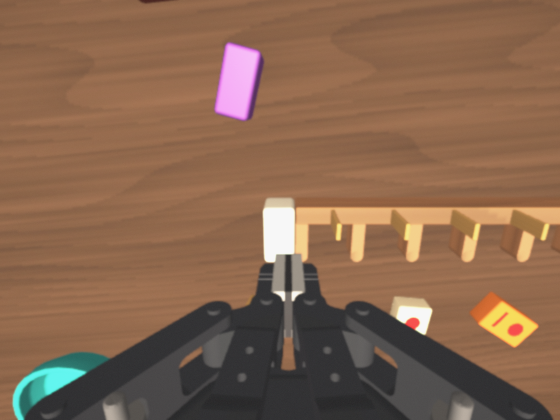

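Run:
```python
from h import *
f=pickle.load(open("wrist3.pkl","rb"));p=[613.8,9.0,-.096]
print(proj(f,pose2(p,[(1,138,62),(13,138,62),(1,92,62),(13,92,62),(1,46,62),(13,46,62),(-36,161,22),(-36,115,22),(-36,69,22)])).round(1).tolist(), f["camera_matrix"][0])
im=cv2.resize(f["pixels"][190:280,255:385],None,fx=6,fy=6,interpolation=cv2.INTER_CUBIC)
for q in proj(f,pose2(p,[(1,138,62),(13,138,62),(1,92,62),(13,92,62),(-36,161,22),(-36,115,22)])): cv2.circle(im,tuple(int(v) for v in (q-[255,190]+.5)*6),3,(255,0,0),-1)
cv2.imwrite("pics/z3.png",im)
```

```text
[[338.7, 240.9], [339.7, 224.2], [407.1, 241.0], [409.3, 224.3], [475.4, 241.1], [478.9, 224.4], [301.3, 261.8], [356.4, 261.8], [411.6, 261.9]] [307.51566392   0.         287.87200678]
```

View pics/z3.png

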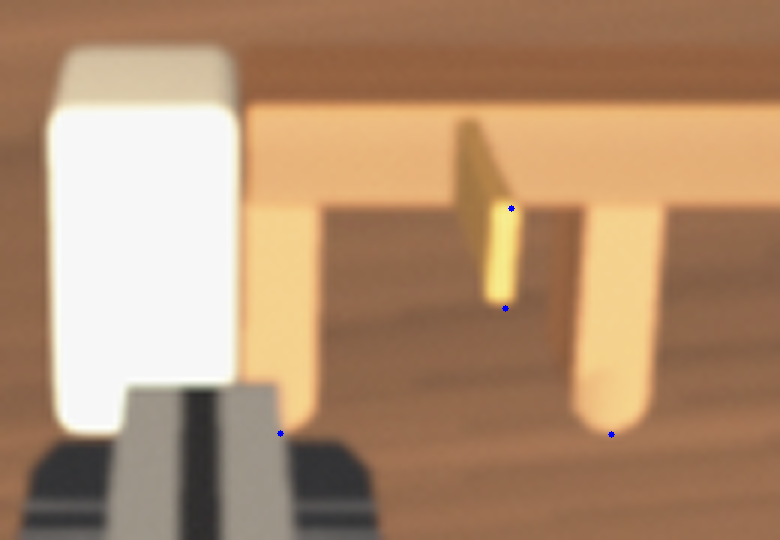

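Call:
{"api": "play_rows", "payload": {"motion": [{"fingers": 0, "dx": 0, "dy": 0, "dz": -0.0122, "ax": 0, "ay": 0, "az": 0}, {"fingers": 0, "dx": 0, "dy": 0, "dz": -0.0122, "ax": 0, "ay": 0, "az": 0}, {"fingers": 0, "dx": 0, "dy": 0, "dz": -0.0122, "ax": 0, "ay": 0, "az": 0}, {"fingers": 0, "dx": 0, "dy": 0, "dz": -0.0122, "ax": 0, "ay": 0, "az": 0}, {"fingers": 0, "dx": 0, "dy": 0, "dz": -0.0122, "ax": 0, "ay": 0, "az": 0}, {"fingers": 0, "dx": 0, "dy": 0, "dz": 0, "ax": 0, "ay": 0, "az": 0}, {"fingers": 0, "dx": -0.0009, "dy": -0.009, "dz": 0, "ax": 0, "ay": 0, "az": 0}, {"fingers": 0, "dx": -0.0009, "dy": -0.009, "dz": 0, "ax": 0, "ay": 0, "az": 0}]}}

```text
time_s: 4.65
eef_pos: [634.9, 161.9, 49.7]
tool_rot: [[0.001, 0.995, -0.095], [-0.0, -0.095, -0.995], [-1.0, 0.001, 0.0]]
wrist_force: [0.4, -0.2, -0.5]
width: 0.1
```

Call:
{"api": "play_rows", "payload": {"motion": [{"fingers": 0, "dx": -0.0009, "dy": -0.009, "dz": 0, "ax": 0, "ay": 0, "az": 0}, {"fingers": 0, "dx": -0.0009, "dy": -0.009, "dz": 0, "ax": 0, "ay": 0, "az": 0}, {"fingers": 0, "dx": -0.0009, "dy": -0.009, "dz": 0, "ax": 0, "ay": 0, "az": 0}, {"fingers": 0, "dx": -0.0009, "dy": -0.009, "dz": 0, "ax": 0, "ay": 0, "az": 0}, {"fingers": 0, "dx": -0.0009, "dy": -0.009, "dz": 0, "ax": 0, "ay": 0, "az": 0}, {"fingers": 0, "dx": 0, "dy": 0, "dz": 0, "ax": 0, "ay": 0, "az": 0}, {"fingers": 0, "dx": 0, "dy": 0, "dz": 0, "ax": 0, "ay": 0, "az": 0}, {"fingers": 0, "dx": 0, "dy": 0, "dz": 0, "ax": 0, "ay": 0, "az": 0}]}}

```text
time_s: 5.65
eef_pos: [630.1, 118.1, 49.2]
tool_rot: [[-0.0, 0.996, -0.094], [0.0, -0.094, -0.996], [-1.0, -0.0, -0.0]]
wrist_force: [-0.6, -0.4, 1.0]
width: 0.3
```

```bash
python3 snap.py 4 wrist scene
```

```text
5.65 [630.1 118.1  49.2] [[-0.0, 0.996, -0.094], [0.0, -0.094, -0.996], [-1.0, -0.0, -0.0]] [-0.6 -0.4  1. ] 0.3
wrist4 [[-0.094, -0.946, -0.311, 709.165], [-0.996, 0.089, 0.029, 109.478], [-0.0, 0.312, -0.95, 191.446], [0.0, 0.0, 0.0, 1.0]]
scene4 [[-0.364, 0.761, -0.537, 1272.097], [0.931, 0.3, -0.208, 276.199], [0.003, -0.576, -0.817, 1176.74], [0.0, 0.0, 0.0, 1.0]]
```

View pics/wrist4.png

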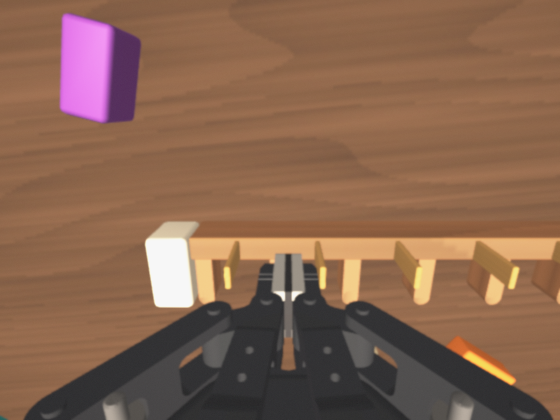

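Call:
{"api": "play_rows", "payload": {"motion": [{"fingers": 0, "dx": -0.0009, "dy": -0.009, "dz": 0, "ax": 0, "ay": 0, "az": 0}, {"fingers": 0, "dx": -0.0009, "dy": -0.009, "dz": 0, "ax": 0, "ay": 0, "az": 0}, {"fingers": 0, "dx": 0, "dy": -0.002, "dz": 0, "ax": 0, "ay": 0, "az": 0}, {"fingers": 0, "dx": 0, "dy": 0, "dz": 0, "ax": 0, "ay": 0, "az": 0}, {"fingers": 0, "dx": 0, "dy": 0, "dz": 0, "ax": 0, "ay": 0, "az": 0}, {"fingers": 0, "dx": 0, "dy": 0, "dz": 0, "ax": 0, "ay": 0, "az": 0}, {"fingers": 0, "dx": 0, "dy": 0, "dz": 0, "ax": 0, "ay": 0, "az": 0}, {"fingers": 0, "dx": 0, "dy": 0, "dz": 0, "ax": 0, "ay": 0, "az": 0}]}}

```text
time_s: 6.75
eef_pos: [628.4, 97.9, 49.3]
tool_rot: [[0.0, 0.996, -0.095], [0.0, -0.095, -0.996], [-1.0, 0.0, -0.0]]
wrist_force: [1.1, -0.1, 0.6]
width: 0.1
```

```bash
python3 snap.py 5 wrist; python3 -c "
import cv2
a=cv2.imread('pics/wrist5.png')[200:330,190:400];cv2.imwrite('pics/z5.png',cv2.resize(a,None,fx=3.5,fy=3.5,interpolation=cv2.INTER_CUBIC))"
```

```text
6.75 [628.4  97.9  49.3] [[0.0, 0.996, -0.095], [0.0, -0.095, -0.996], [-1.0, 0.0, -0.0]] [ 1.1 -0.1  0.6] 0.1
wrist5 [[-0.094, -0.946, -0.31, 707.466], [-0.996, 0.09, 0.03, 89.196], [-0.0, 0.312, -0.95, 191.565], [0.0, 0.0, 0.0, 1.0]]
```

View pics/z5.png

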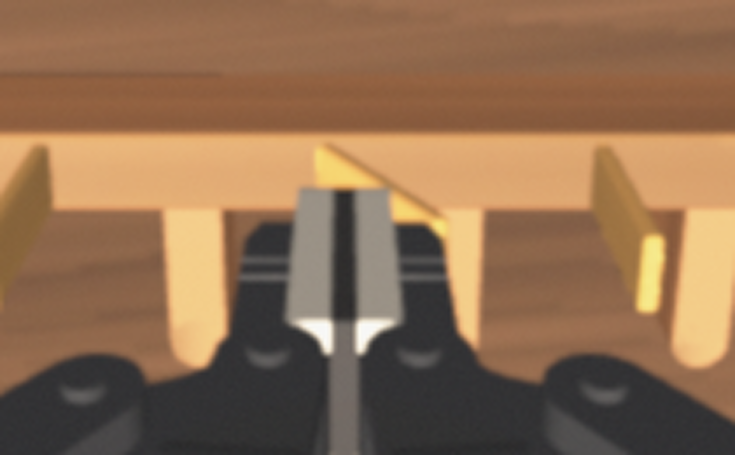

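Tab1 is clearly bent against the finger. I'll continue to tab2, stop well short of tab3, and look.

Call:
{"api": "play_rows", "payload": {"motion": [{"fingers": 0, "dx": -0.0009, "dy": -0.009, "dz": 0, "ax": 0, "ay": 0, "az": 0}, {"fingers": 0, "dx": -0.0009, "dy": -0.009, "dz": 0, "ax": 0, "ay": 0, "az": 0}, {"fingers": 0, "dx": -0.0009, "dy": -0.009, "dz": 0, "ax": 0, "ay": 0, "az": 0}, {"fingers": 0, "dx": -0.0009, "dy": -0.009, "dz": 0, "ax": 0, "ay": 0, "az": 0}, {"fingers": 0, "dx": -0.0009, "dy": -0.009, "dz": 0, "ax": 0, "ay": 0, "az": 0}, {"fingers": 0, "dx": -0.0009, "dy": -0.009, "dz": 0, "ax": 0, "ay": 0, "az": 0}, {"fingers": 0, "dx": 0, "dy": 0, "dz": 0, "ax": 0, "ay": 0, "az": 0}, {"fingers": 0, "dx": 0, "dy": 0, "dz": 0, "ax": 0, "ay": 0, "az": 0}]}}

```text
time_s: 7.8
eef_pos: [623.1, 43.8, 49.4]
tool_rot: [[0.0, 0.995, -0.095], [0.0, -0.095, -0.995], [-1.0, 0.0, -0.0]]
wrist_force: [0.6, 0.1, 0.8]
width: 0.1
```

```bash
python3 snap.py 6 wrist; python3 -c "
import cv2
a=cv2.imread('pics/wrist6.png')[200:330,190:400];cv2.imwrite('pics/z6.png',cv2.resize(a,None,fx=3.5,fy=3.5,interpolation=cv2.INTER_CUBIC))"
```

```text
7.8 [623.1  43.8  49.4] [[0.0, 0.995, -0.095], [0.0, -0.095, -0.995], [-1.0, 0.0, -0.0]] [0.6 0.1 0.8] 0.1
wrist6 [[-0.094, -0.946, -0.31, 702.094], [-0.996, 0.09, 0.03, 35.135], [-0.0, 0.312, -0.95, 191.676], [0.0, 0.0, 0.0, 1.0]]
```

View pics/z6.png

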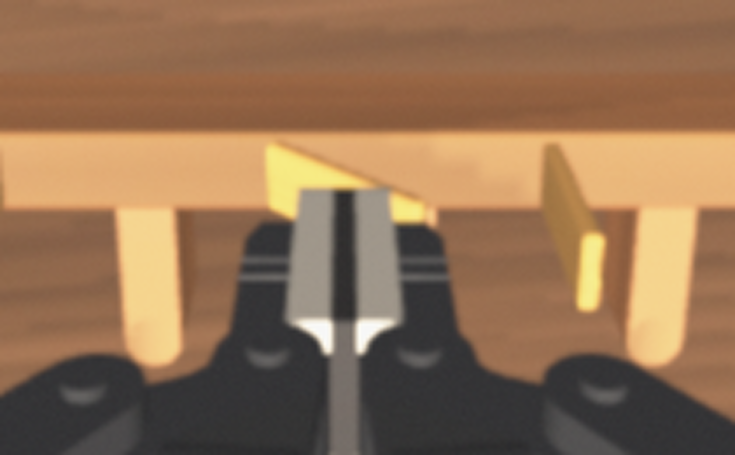

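Call:
{"api": "play_rows", "payload": {"motion": [{"fingers": 0, "dx": 0, "dy": 0, "dz": 0.015, "ax": 0, "ay": 0, "az": 0}, {"fingers": 0, "dx": 0, "dy": 0, "dz": 0.015, "ax": 0, "ay": 0, "az": 0}, {"fingers": 0, "dx": 0, "dy": 0, "dz": 0.015, "ax": 0, "ay": 0, "az": 0}, {"fingers": 0, "dx": 0, "dy": 0, "dz": 0.015, "ax": 0, "ay": 0, "az": 0}, {"fingers": 0.046, "dx": -0.028, "dy": 0.009, "dz": 0, "ax": 0, "ay": 0, "az": 0}, {"fingers": 0.046, "dx": -0.028, "dy": 0.009, "dz": 0, "ax": 0, "ay": 0, "az": 0}, {"fingers": 0.046, "dx": -0.028, "dy": 0.009, "dz": 0, "ax": 0, "ay": 0, "az": 0}, {"fingers": 0.046, "dx": -0.028, "dy": 0.008, "dz": 0, "ax": 0, "ay": 0, "az": 0}]}}

```text
time_s: 8.85
eef_pos: [510.3, 79.0, 110.1]
tool_rot: [[0.001, 0.995, -0.095], [0.0, -0.095, -0.995], [-1.0, 0.001, -0.0]]
wrist_force: [0.6, 0.6, -0.4]
width: 46.0
```

```bash
python3 snap.py 7 wrist scene top; python3 -c "
import cv2
a=cv2.imread('pics/scene7.png')[160:300,190:370];cv2.imwrite('pics/z7.png',cv2.resize(a,None,fx=4,fy=4,interpolation=cv2.INTER_CUBIC))"
```

```text
8.85 [510.3  79.  110.1] [[0.001, 0.995, -0.095], [0.0, -0.095, -0.995], [-1.0, 0.001, -0.0]] [ 0.6  0.6 -0.4] 46.0
wrist7 [[-0.094, -0.946, -0.31, 589.208], [-0.996, 0.09, 0.03, 70.316], [-0.0, 0.311, -0.95, 252.401], [0.0, 0.0, 0.0, 1.0]]
scene7 [[-0.364, 0.761, -0.537, 1272.097], [0.931, 0.3, -0.208, 276.199], [0.003, -0.576, -0.817, 1176.74], [0.0, 0.0, 0.0, 1.0]]
top7 [[0.024, -0.977, 0.211, 293.358], [-1.0, -0.023, 0.004, -15.902], [0.001, -0.211, -0.977, 1171.239], [0.0, 0.0, 0.0, 1.0]]
```

View pics/wrist7.png

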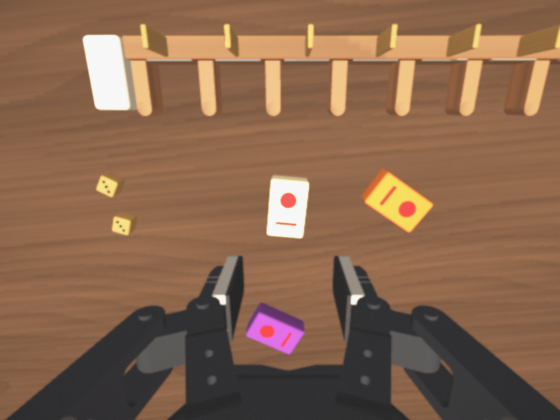

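View pics/z7.png

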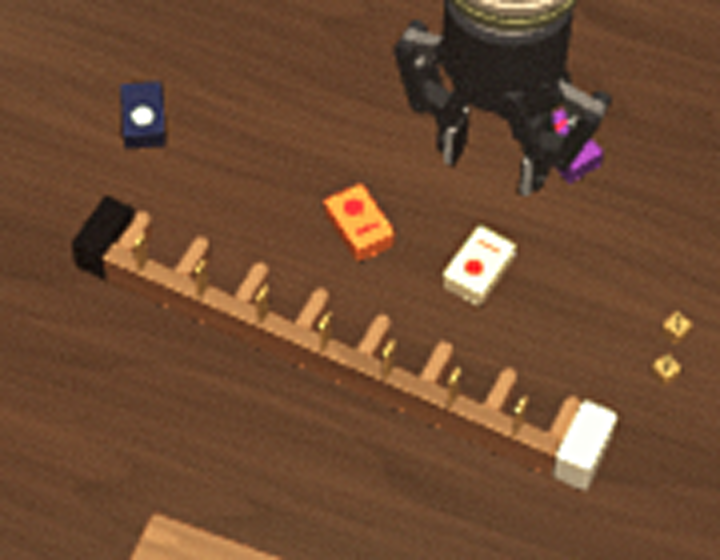

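All the tabs are upright again. Now I'll refine the tile pose at close range.

Run:
```python
from fit import *
f=pickle.load(open("wrist7.pkl","rb"));hsv=cv2.cvtColor(f["pixels"],cv2.COLOR_BGR2HSV)
im=cv2.resize(f["pixels"][165:250,255:325],None,fx=7,fy=7,interpolation=cv2.INTER_CUBIC)
mt=((hsv[...,1]<110)&(hsv[...,2]>120)).astype(np.uint8);mt,c,a=blob(f,mt,(288,208));mt=cv2.morphologyEx(mt,cv2.MORPH_CLOSE,np.ones((15,15)));print(c,a)
pt,e=fitpose(f,[(mt,TILE)],[511.8,78.8,-.15]);print(pt,e,mt.sum())
h=cv2.convexHull(proj(f,pose2(pt,TILE)).astype(np.float32))[:,0];cv2.polylines(im,[np.round((h-[255,165]+.5)*7).astype(int)],True,(0,255,0),1)
cv2.imwrite("pics/z7t.png",im)
pr=np.array([613.8,9,-.096]);c,s=np.cos(pr[2]),np.sin(pr[2]);d=pt[:2]-pr[:2];print(c*d[0]+s*d[1],-s*d[0]+c*d[1],pt[2]-pr[2])
print(proj(f,pose2(pr,[(7,138,62),(7,92,62),(7,46,62),(7,0,62),(-36,115,22),(-36,69,22),(-36,23,22),(-36,-23,22)])).round(1).tolist())
```

```text
[287.09927798 206.41155235] 2216
[ 5.11887541e+02  7.86573740e+01 -1.85582648e-01] 115.04705882352941 2426.0
-108.12004770078208 59.568063970512284 -0.08958264834734483
[[144.0, 36.0], [227.6, 36.1], [311.1, 36.2], [394.6, 36.4], [209.5, 115.7], [273.6, 115.8], [337.7, 115.9], [401.8, 116.0]]
```

View pics/z7t.png

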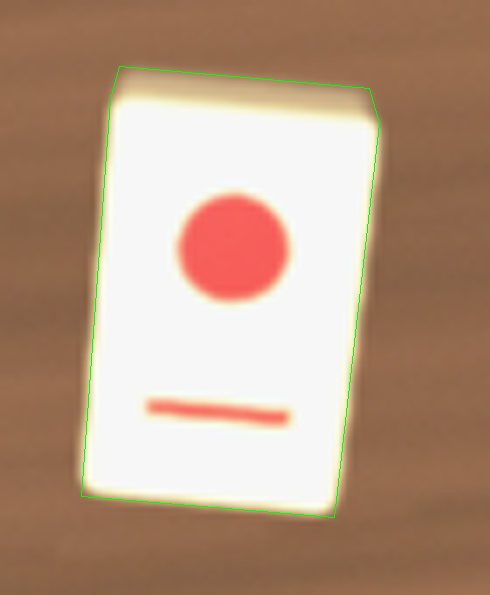

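Call:
{"api": "play_rows", "payload": {"motion": [{"fingers": 0.046, "dx": 0.001, "dy": 0, "dz": -0.015, "ax": 0, "ay": 0, "az": 0}, {"fingers": 0.046, "dx": 0, "dy": 0, "dz": -0.015, "ax": 0, "ay": 0, "az": 0}, {"fingers": 0.046, "dx": 0, "dy": 0, "dz": -0.015, "ax": 0, "ay": 0, "az": 0}, {"fingers": 0.046, "dx": 0, "dy": 0, "dz": -0.015, "ax": 0, "ay": 0, "az": 0}, {"fingers": 0.046, "dx": 0, "dy": 0, "dz": -0.015, "ax": 0, "ay": 0, "az": 0}, {"fingers": 0.046, "dx": 0, "dy": 0, "dz": -0.015, "ax": 0, "ay": 0, "az": 0}, {"fingers": 0.046, "dx": 0, "dy": 0, "dz": -0.01, "ax": 0, "ay": 0, "az": 0}, {"fingers": 0.046, "dx": 0, "dy": 0, "dz": -0.004, "ax": 0, "ay": 0, "az": 0}]}}

```text
time_s: 10.0
eef_pos: [511.7, 78.7, 4.6]
tool_rot: [[-0.001, 0.996, -0.095], [-0.0, -0.095, -0.996], [-1.0, -0.001, 0.0]]
wrist_force: [0.3, 0.5, -0.6]
width: 45.7
```

```bash
python3 snap.py 8 wrist
```

```text
10.0 [511.7  78.7   4.6] [[-0.001, 0.996, -0.095], [-0.0, -0.095, -0.996], [-1.0, -0.001, 0.0]] [ 0.3  0.5 -0.6] 45.7
wrist8 [[-0.094, -0.946, -0.311, 590.887], [-0.996, 0.09, 0.029, 70.108], [0.0, 0.312, -0.95, 146.754], [0.0, 0.0, 0.0, 1.0]]
```

View pics/wrist8.png

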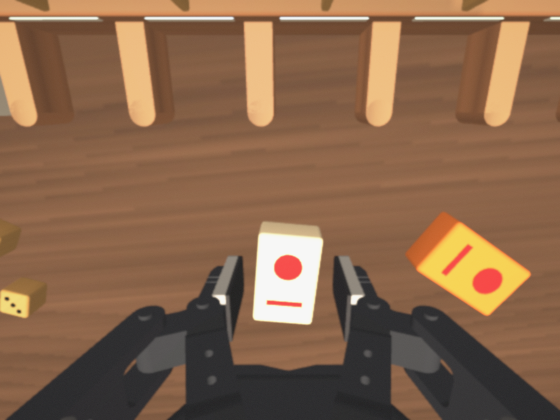

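Call:
{"api": "play_rows", "payload": {"force": 20, "motion": [{"fingers": 0.038, "dx": 0, "dy": 0, "dz": 0, "ax": 0, "ay": 0, "az": 0}, {"fingers": 0.034, "dx": 0, "dy": 0, "dz": 0, "ax": 0, "ay": 0, "az": 0}, {"fingers": 0.0325, "dx": 0, "dy": 0, "dz": 0, "ax": 0, "ay": 0, "az": 0}, {"fingers": 0.0315, "dx": 0, "dy": 0, "dz": 0, "ax": 0, "ay": 0, "az": 0}, {"fingers": 0.0315, "dx": 0, "dy": 0, "dz": 0, "ax": 0, "ay": 0, "az": 0}, {"fingers": 0.0315, "dx": -0.0002, "dy": -0.0025, "dz": 0, "ax": 0, "ay": 0, "az": 0}, {"fingers": 0.0315, "dx": -0.0002, "dy": -0.0025, "dz": 0, "ax": 0, "ay": 0, "az": 0}, {"fingers": 0.0315, "dx": -0.0002, "dy": -0.0025, "dz": 0, "ax": 0, "ay": 0, "az": 0}]}}

```text
time_s: 11.05
eef_pos: [511.3, 71.0, 5.2]
tool_rot: [[-0.0, 0.995, -0.095], [-0.0, -0.095, -0.995], [-1.0, -0.0, 0.0]]
wrist_force: [0.5, 0.5, -0.2]
width: 31.4
```

Call:
{"api": "play_rows", "payload": {"motion": [{"fingers": 0.0315, "dx": -0.0003, "dy": -0.0025, "dz": 0, "ax": 0, "ay": 0, "az": 0}, {"fingers": 0.0315, "dx": -0.0002, "dy": -0.0025, "dz": 0, "ax": 0, "ay": 0, "az": 0}, {"fingers": 0.0315, "dx": -0.0002, "dy": -0.0015, "dz": 0, "ax": 0, "ay": 0, "az": 0}, {"fingers": 0.0315, "dx": 0, "dy": 0, "dz": 0, "ax": 0, "ay": 0, "az": 0}, {"fingers": 0.0315, "dx": 0, "dy": 0, "dz": 0, "ax": 0, "ay": 0, "az": 0}, {"fingers": 0.0315, "dx": 0, "dy": 0, "dz": 0, "ax": 0, "ay": 0, "az": 0}, {"fingers": 0.0315, "dx": 0, "dy": 0, "dz": 0, "ax": 0, "ay": 0, "az": 0}, {"fingers": 0.0315, "dx": 0, "dy": 0, "dz": 0, "ax": 0, "ay": 0, "az": 0}]}}

```text
time_s: 12.05
eef_pos: [510.7, 64.8, 5.3]
tool_rot: [[-0.0, 0.995, -0.095], [0.0, -0.095, -0.995], [-1.0, -0.0, -0.0]]
wrist_force: [1.1, -0.6, 0.0]
width: 31.4
```

```bash
python3 snap.py 9 wrist
```

```text
12.05 [510.7  64.8   5.3] [[-0.0, 0.995, -0.095], [0.0, -0.095, -0.995], [-1.0, -0.0, -0.0]] [ 1.1 -0.6  0. ] 31.4
wrist9 [[-0.094, -0.946, -0.31, 589.702], [-0.996, 0.09, 0.029, 56.095], [-0.0, 0.312, -0.95, 147.534], [0.0, 0.0, 0.0, 1.0]]
```

View pics/wrist9.png

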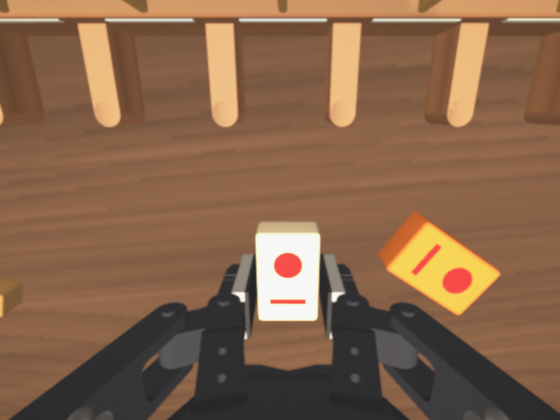

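Run:
```python
from fit import *
f=pickle.load(open("wrist9.pkl","rb"));hsv=cv2.cvtColor(f["pixels"],cv2.COLOR_BGR2HSV)
pr=np.array([613.8,9,-.096])
print(proj(f,pose2(pr,[(-36,y,22) for y in(115,69,23,-23)])).round(1).tolist())
x,y=70,95
c=cv2.resize(f["pixels"][15:130,70:380],None,fx=2.5,fy=2.5,interpolation=cv2.INTER_CUBIC)
for q in proj(f,pose2(pr,[(-36,y,22) for y in(115,69,23)]+[(-5,y,22) for y in(115,69,23)])): cv2.circle(c,tuple(int(v) for v in (q-[70,15]+.5)*2.5),2,(255,0,0),-1)
cv2.imwrite("pics/z9.png",c)
im=cv2.resize(f["pixels"][215:330,230:345],None,fx=5,fy=5,interpolation=cv2.INTER_CUBIC)
mt=((hsv[...,1]<110)&(hsv[...,2]>120)).astype(np.uint8);mt[:,:256]=0;mt[:,321:]=0;mt,c,a=blob(f,mt,(288,275));mt=cv2.morphologyEx(mt,cv2.MORPH_CLOSE,np.ones((15,15)));print(c,a)
pt,e=fitpose(f,[(mt,TILE)],[511,65,-.096]);print(pt,e)
h=cv2.convexHull(proj(f,pose2(pt,TILE)).astype(np.float32))[:,0];cv2.polylines(im,[np.round((h-[230,215]+.5)*5).astype(int)],True,(0,255,0),1)
cv2.imwrite("pics/z9t.png",im)
c,s=np.cos(pr[2]),np.sin(pr[2]);d=pt[:2]-pr[:2];print(c*d[0]+s*d[1],-s*d[0]+c*d[1],pt[2]-pr[2])
```

```text
[[109.7, 127.0], [226.1, 127.2], [342.4, 127.4], [458.7, 127.5]]
[287.61228475 270.27569679] 5633
[ 5.11317122e+02  6.37596357e+01 -9.87410036e-02] 603.0588235294118
-107.25985388885815 44.684245431689504 -0.0027410036394185655
```

View pics/z9.png

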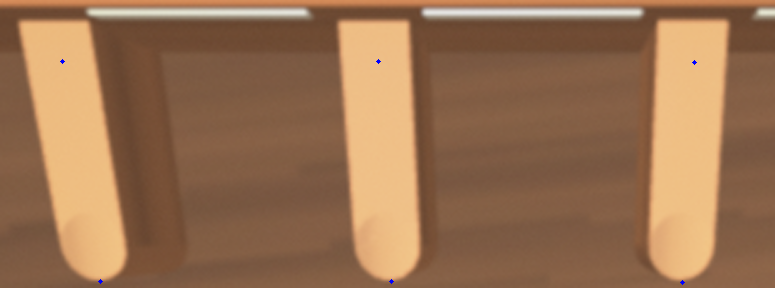

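View pics/z9t.png

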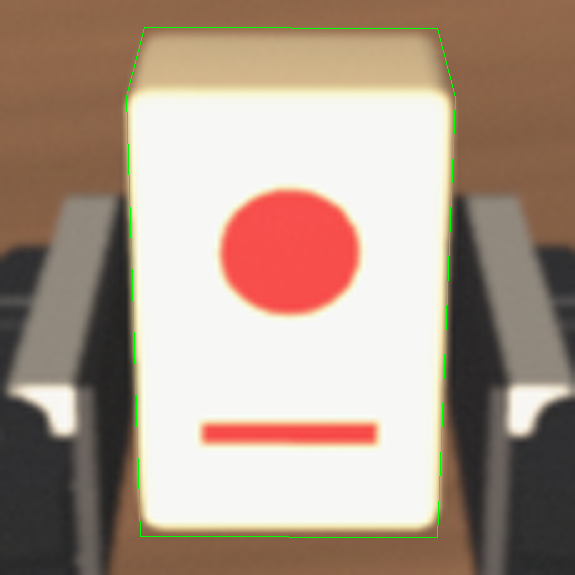

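Run:
```python
from h import *
f=pickle.load(open("wrist7.pkl","rb"))
for u in [(258,304),(303,327),(292,353),(247,333)]: print(ray(f,u,18).round(1))
```

```text
[425.8 112.7  18. ]
[397.3  74.7  18. ]
[368.7  87.4  18. ]
[395.5 126.7  18. ]
```

Call:
{"api": "play_rows", "payload": {"motion": [{"fingers": 0.0315, "dx": 0.0001, "dy": 0.0014, "dz": 0, "ax": 0, "ay": 0, "az": 0}, {"fingers": 0.0315, "dx": 0.0001, "dy": 0.0014, "dz": 0, "ax": 0, "ay": 0, "az": 0}, {"fingers": 0.0315, "dx": 0, "dy": 0, "dz": 0, "ax": 0, "ay": 0, "az": 0}, {"fingers": 0.046, "dx": 0, "dy": 0, "dz": 0, "ax": 0, "ay": 0, "az": 0}, {"fingers": 0.046, "dx": 0, "dy": 0, "dz": 0, "ax": 0, "ay": 0, "az": 0}, {"fingers": 0.046, "dx": 0, "dy": 0, "dz": 0.015, "ax": 0, "ay": 0, "az": 0}, {"fingers": 0.046, "dx": 0, "dy": 0, "dz": 0.03, "ax": 0, "ay": 0, "az": 0}, {"fingers": 0.046, "dx": 0, "dy": 0, "dz": 0.03, "ax": 0, "ay": 0, "az": 0}]}}

```text
time_s: 13.1
eef_pos: [510.7, 67.4, 81.9]
tool_rot: [[-0.0, 0.995, -0.095], [-0.0, -0.095, -0.995], [-1.0, -0.0, 0.0]]
wrist_force: [-0.4, 0.2, 0.2]
width: 45.8
```

```bash
python3 snap.py 10 wrist
python3 - <<'E'
from fit import *
f=pickle.load(open("wrist10.pkl","rb"));hsv=cv2.cvtColor(f["pixels"],cv2.COLOR_BGR2HSV)
pr=np.array([613.8,9,-.096])
mt=((hsv[...,1]<110)&(hsv[...,2]>120)).astype(np.uint8);mt,c,a=blob(f,mt,(288,215));mt=cv2.morphologyEx(mt,cv2.MORPH_CLOSE,np.ones((15,15)));print(c,a)
pt,e=fitpose(f,[(mt,TILE)],[511,65,-.096]);print(pt,e)
c,s=np.cos(pr[2]),np.sin(pr[2]);d=pt[:2]-pr[:2];print(c*d[0]+s*d[1],-s*d[0]+c*d[1],pt[2]-pr[2])
im=f["pixels"].copy()
h=cv2.convexHull(proj(f,pose2(pt,TILE)).astype(np.float32));cv2.polylines(im,[np.round(h).astype(int)],True,(0,255,0),1)
for q in proj(f,pose2(pr,[(-36,y,22) for y in(115,69,23)])): cv2.circle(im,tuple(int(v) for v in (q+.5)),2,(255,0,0),-1)
cv2.imwrite("pics/z10.png",im)
E
```

```text
13.1 [510.7  67.4  81.9] [[-0.0, 0.995, -0.095], [-0.0, -0.095, -0.995], [-1.0, -0.0, 0.0]] [-0.4  0.2  0.2] 45.8
wrist10 [[-0.094, -0.946, -0.31, 589.742], [-0.996, 0.09, 0.029, 58.792], [0.0, 0.312, -0.95, 224.116], [0.0, 0.0, 0.0, 1.0]]
[288.44814951 218.91645291] 2729
[ 5.11352677e+02  6.59096654e+01 -9.28486080e-02] 127.52549019607842
-107.43054835893871 46.82778350219733 0.0031513919658157363
```

View pics/z10.png

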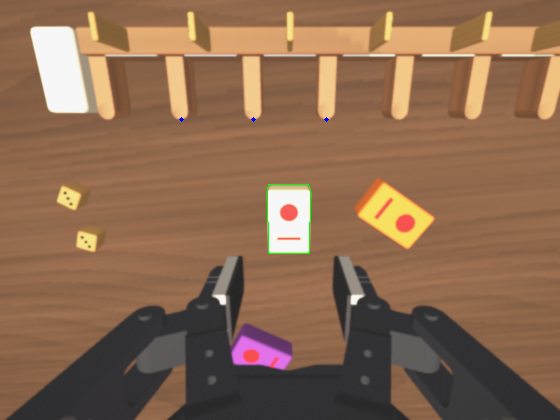

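Call:
{"api": "play_rows", "payload": {"motion": [{"fingers": 0, "dx": -0.0145, "dy": 0.0008, "dz": 0, "ax": 0, "ay": 0, "az": 0}, {"fingers": 0, "dx": -0.0145, "dy": 0.0008, "dz": 0, "ax": 0, "ay": 0, "az": 0}, {"fingers": 0, "dx": -0.0145, "dy": 0.0009, "dz": 0, "ax": 0, "ay": 0, "az": 0}, {"fingers": 0, "dx": 0, "dy": 0, "dz": -0.019, "ax": 0, "ay": 0, "az": 0}, {"fingers": 0, "dx": 0, "dy": 0, "dz": -0.019, "ax": 0, "ay": 0, "az": 0}, {"fingers": 0, "dx": 0, "dy": 0, "dz": -0.019, "ax": 0, "ay": 0, "az": 0}, {"fingers": 0, "dx": 0, "dy": 0, "dz": -0.019, "ax": 0, "ay": 0, "az": 0}, {"fingers": 0, "dx": 0, "dy": 0, "dz": 0, "ax": 0, "ay": 0, "az": 0}]}}

```text
time_s: 14.15
eef_pos: [465.4, 70.0, 3.0]
tool_rot: [[-0.004, 0.996, -0.094], [-0.001, -0.094, -0.996], [-1.0, -0.004, 0.002]]
wrist_force: [-0.1, 0.9, -0.3]
width: -0.1
```

```bash
python3 snap.py 11 wrist
```

```text
14.15 [465.4  70.    3. ] [[-0.004, 0.996, -0.094], [-0.001, -0.094, -0.996], [-1.0, -0.004, 0.002]] [-0.1  0.9 -0.3] -0.1
wrist11 [[-0.094, -0.945, -0.314, 545.025], [-0.996, 0.089, 0.028, 61.544], [0.002, 0.315, -0.949, 144.901], [0.0, 0.0, 0.0, 1.0]]
```

View pics/wrist11.png

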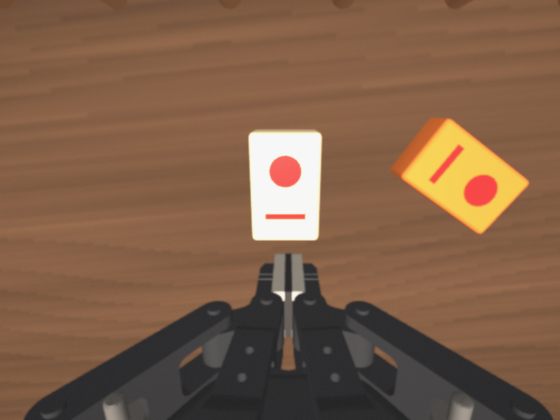

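Call:
{"api": "play_rows", "payload": {"motion": [{"fingers": 0.01, "dx": 0, "dy": 0.0005, "dz": 0.001, "ax": 0, "ay": 0, "az": 0}, {"fingers": 0.01, "dx": 0.006, "dy": -0.0006, "dz": 0, "ax": 0, "ay": 0, "az": 0}, {"fingers": 0.01, "dx": 0.007, "dy": -0.0007, "dz": 0, "ax": 0, "ay": 0, "az": 0}, {"fingers": 0.01, "dx": 0.007, "dy": -0.0007, "dz": 0, "ax": 0, "ay": 0, "az": 0}, {"fingers": 0.01, "dx": 0.007, "dy": -0.0007, "dz": 0, "ax": 0, "ay": 0, "az": 0}, {"fingers": 0.01, "dx": 0.007, "dy": -0.0007, "dz": 0, "ax": 0, "ay": 0, "az": 0}, {"fingers": 0.01, "dx": 0.007, "dy": -0.0007, "dz": 0, "ax": 0, "ay": 0, "az": 0}, {"fingers": 0.01, "dx": 0.004, "dy": -0.0004, "dz": 0, "ax": 0, "ay": 0, "az": 0}]}}

```text
time_s: 15.2
eef_pos: [512.9, 65.9, 5.2]
tool_rot: [[0.0, 0.995, -0.095], [0.0, -0.095, -0.995], [-1.0, 0.0, -0.0]]
wrist_force: [-0.8, -0.3, 1.0]
width: 10.1
```

```bash
python3 snap.py 12 wrist
```

```text
15.2 [512.9  65.9   5.2] [[0.0, 0.995, -0.095], [0.0, -0.095, -0.995], [-1.0, 0.0, -0.0]] [-0.8 -0.3  1. ] 10.1
wrist12 [[-0.095, -0.946, -0.31, 591.938], [-0.996, 0.09, 0.03, 57.26], [-0.0, 0.312, -0.95, 147.502], [0.0, 0.0, 0.0, 1.0]]
```

View pics/wrist12.png

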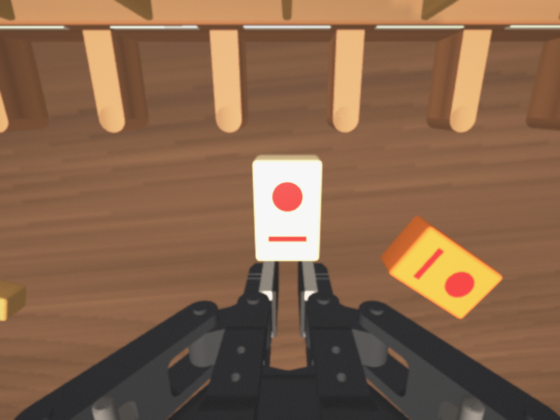

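Call:
{"api": "play_rows", "payload": {"motion": [{"fingers": 0.01, "dx": 0.006, "dy": -0.0006, "dz": 0, "ax": 0, "ay": 0, "az": 0}, {"fingers": 0.01, "dx": 0.006, "dy": -0.0006, "dz": 0, "ax": 0, "ay": 0, "az": 0}, {"fingers": 0.01, "dx": 0.006, "dy": -0.0006, "dz": 0, "ax": 0, "ay": 0, "az": 0}, {"fingers": 0.01, "dx": 0.006, "dy": -0.0005, "dz": 0, "ax": 0, "ay": 0, "az": 0}, {"fingers": 0.01, "dx": 0.006, "dy": -0.0006, "dz": 0, "ax": 0, "ay": 0, "az": 0}, {"fingers": 0.01, "dx": 0.006, "dy": -0.0006, "dz": 0, "ax": 0, "ay": 0, "az": 0}, {"fingers": 0.01, "dx": 0.003, "dy": -0.0003, "dz": 0, "ax": 0, "ay": 0, "az": 0}, {"fingers": 0.01, "dx": 0, "dy": 0, "dz": 0, "ax": 0, "ay": 0, "az": 0}]}}

```text
time_s: 16.25
eef_pos: [551.7, 62.2, 5.3]
tool_rot: [[0.0, 0.995, -0.095], [0.0, -0.095, -0.995], [-1.0, 0.0, -0.0]]
wrist_force: [0.3, 1.1, -0.9]
width: 9.9
```

```bash
python3 snap.py 13 wrist
```

```text
16.25 [551.7  62.2   5.3] [[0.0, 0.995, -0.095], [0.0, -0.095, -0.995], [-1.0, 0.0, -0.0]] [ 0.3  1.1 -0.9] 9.9
wrist13 [[-0.095, -0.946, -0.31, 630.646], [-0.996, 0.09, 0.03, 53.49], [-0.0, 0.311, -0.95, 147.553], [0.0, 0.0, 0.0, 1.0]]
```

View pics/wrist13.png

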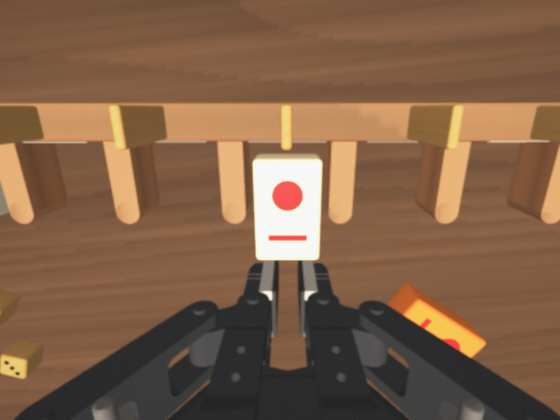

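Call:
{"api": "play_rows", "payload": {"motion": [{"fingers": 0.01, "dx": 0.0015, "dy": -0.0001, "dz": 0, "ax": 0, "ay": 0, "az": 0}, {"fingers": 0.01, "dx": 0.0015, "dy": -0.0002, "dz": 0, "ax": 0, "ay": 0, "az": 0}, {"fingers": 0.01, "dx": 0.0015, "dy": -0.0001, "dz": 0, "ax": 0, "ay": 0, "az": 0}, {"fingers": 0.01, "dx": 0.001, "dy": -0.0001, "dz": 0, "ax": 0, "ay": 0, "az": 0}, {"fingers": 0.01, "dx": 0.001, "dy": -0.0001, "dz": 0, "ax": 0, "ay": 0, "az": 0}, {"fingers": 0.01, "dx": 0.0005, "dy": 0, "dz": 0, "ax": 0, "ay": 0, "az": 0}, {"fingers": 0.01, "dx": 0.0005, "dy": 0, "dz": 0, "ax": 0, "ay": 0, "az": 0}, {"fingers": 0.01, "dx": 0, "dy": 0, "dz": 0, "ax": 0, "ay": 0, "az": 0}]}}

```text
time_s: 17.3
eef_pos: [559.0, 61.6, 5.3]
tool_rot: [[0.0, 0.995, -0.095], [0.0, -0.095, -0.995], [-1.0, 0.0, -0.0]]
wrist_force: [0.1, -0.4, 0.5]
width: 9.7
```

```bash
python3 snap.py 14 wrist; python3 -c "
import cv2
a=cv2.imread('pics/wrist14.png')[90:290,190:390];cv2.imwrite('pics/z14.png',cv2.resize(a,None,fx=3,fy=3,interpolation=cv2.INTER_CUBIC))"
```

```text
17.3 [559.   61.6   5.3] [[0.0, 0.995, -0.095], [0.0, -0.095, -0.995], [-1.0, 0.0, -0.0]] [ 0.1 -0.4  0.5] 9.7
wrist14 [[-0.094, -0.946, -0.31, 637.964], [-0.996, 0.09, 0.03, 52.946], [-0.0, 0.312, -0.95, 147.547], [0.0, 0.0, 0.0, 1.0]]
```

View pics/z14.png

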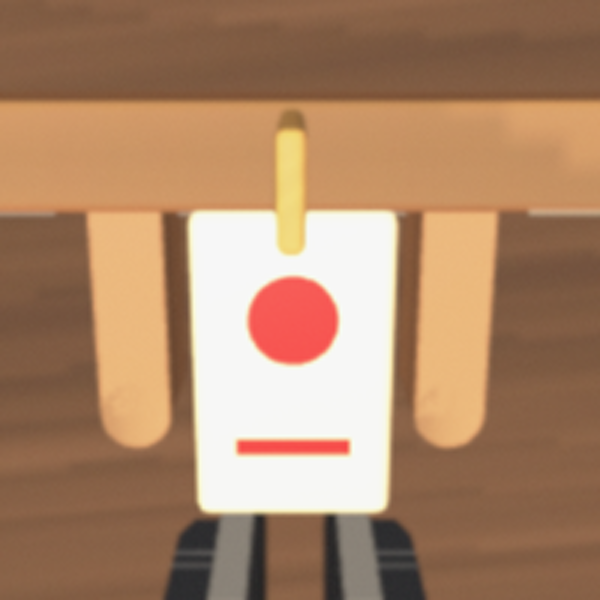

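Call:
{"api": "play_rows", "payload": {"motion": [{"fingers": 0.01, "dx": 0.0003, "dy": 0, "dz": 0, "ax": 0, "ay": 0, "az": 0}, {"fingers": 0.01, "dx": 0.0003, "dy": 0, "dz": 0, "ax": 0, "ay": 0, "az": 0}, {"fingers": 0.01, "dx": 0.0003, "dy": 0, "dz": 0, "ax": 0, "ay": 0, "az": 0}, {"fingers": 0.01, "dx": 0.0003, "dy": -0.0001, "dz": 0, "ax": 0, "ay": 0, "az": 0}, {"fingers": 0.01, "dx": 0.0003, "dy": 0, "dz": 0, "ax": 0, "ay": 0, "az": 0}, {"fingers": 0.01, "dx": 0.0003, "dy": 0, "dz": 0, "ax": 0, "ay": 0, "az": 0}, {"fingers": 0.01, "dx": 0, "dy": 0, "dz": 0, "ax": 0, "ay": 0, "az": 0}, {"fingers": 0.01, "dx": 0, "dy": 0, "dz": 0, "ax": 0, "ay": 0, "az": 0}]}}

```text
time_s: 18.35
eef_pos: [560.6, 61.5, 5.3]
tool_rot: [[-0.0, 0.995, -0.095], [-0.0, -0.095, -0.995], [-1.0, -0.0, 0.0]]
wrist_force: [-0.5, 0.2, 0.5]
width: 9.7
```

Run:
```python
from cell import *
import numpy as np
for i in range(2):
    grab_frame("wrist");s=get_state();print(np.round(s["wrist_force"],1),np.round(s["eef_pos"],1))
```

```text
[-1.1  0.5  0.3] [560.7  61.5   5.3]
[-0.7 -0.2 -0.1] [560.6  61.5   5.3]
```

Call:
{"api": "play_rows", "payload": {"motion": [{"fingers": 0.01, "dx": 0.0003, "dy": 0, "dz": 0, "ax": 0, "ay": 0, "az": 0}, {"fingers": 0.01, "dx": 0.0003, "dy": 0, "dz": 0, "ax": 0, "ay": 0, "az": 0}, {"fingers": 0.01, "dx": 0.0003, "dy": 0, "dz": 0, "ax": 0, "ay": 0, "az": 0}, {"fingers": 0.01, "dx": 0.0003, "dy": -0.0001, "dz": 0, "ax": 0, "ay": 0, "az": 0}, {"fingers": 0.01, "dx": 0.0003, "dy": 0, "dz": 0, "ax": 0, "ay": 0, "az": 0}, {"fingers": 0.01, "dx": 0.0003, "dy": 0, "dz": 0, "ax": 0, "ay": 0, "az": 0}, {"fingers": 0.01, "dx": 0, "dy": 0, "dz": 0, "ax": 0, "ay": 0, "az": 0}, {"fingers": 0.01, "dx": 0, "dy": 0, "dz": 0, "ax": 0, "ay": 0, "az": 0}]}}

```text
time_s: 19.45
eef_pos: [560.7, 61.4, 5.2]
tool_rot: [[-0.003, 0.996, -0.094], [-0.001, -0.094, -0.996], [-1.0, -0.003, 0.001]]
wrist_force: [-6.7, 0.8, 6.4]
width: 10.1
```

```bash
python3 snap.py 15 wrist
python3 - <<'E'
from fit import *
f=pickle.load(open("wrist15.pkl","rb"))
pr=np.array([613.8,9,-.096])
q=proj(f,pose2(pr,[(-48,46,18),(-36,69,22),(-36,23,22),(0,46,18)]));print(q.round(1).tolist())
im=cv2.resize(f["pixels"][110:290,190:390],None,fx=3,fy=3,interpolation=cv2.INTER_CUBIC)
for a in q: cv2.circle(im,tuple(int(v) for v in (a-[190,110]+.5)*3),3,(255,0,0),-1)
cv2.imwrite("pics/z15.png",im)
E
```

```text
19.45 [560.7  61.4   5.2] [[-0.003, 0.996, -0.094], [-0.001, -0.094, -0.996], [-1.0, -0.003, 0.001]] [-6.7  0.8  6.4] 10.1
wrist15 [[-0.094, -0.945, -0.313, 640.157], [-0.996, 0.089, 0.029, 52.902], [0.001, 0.315, -0.949, 147.2], [0.0, 0.0, 0.0, 1.0]]
[[287.9, 263.1], [236.3, 243.4], [339.5, 243.5], [288.1, 161.4]]
```

View pics/z15.png

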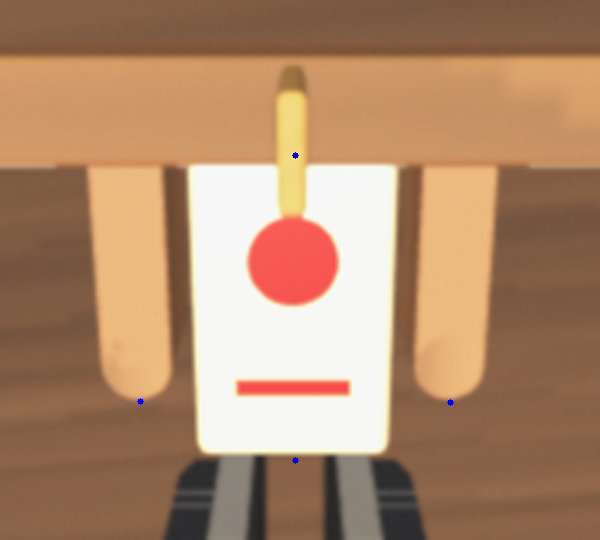

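The fingers stopped under 6.7 N with the tile's rear edge where "home" predicts. I'll back off and lift clear.

Call:
{"api": "play_rows", "payload": {"motion": [{"fingers": 0.01, "dx": -0.001, "dy": 0.0001, "dz": 0, "ax": 0, "ay": 0, "az": 0}, {"fingers": 0.01, "dx": -0.002, "dy": 0.0002, "dz": 0, "ax": 0, "ay": 0, "az": 0}, {"fingers": 0.01, "dx": -0.006, "dy": 0.0006, "dz": 0, "ax": 0, "ay": 0, "az": 0}, {"fingers": 0.01, "dx": -0.01, "dy": 0.001, "dz": 0, "ax": 0, "ay": 0, "az": 0}, {"fingers": 0.01, "dx": -0.012, "dy": 0.001, "dz": 0.01, "ax": 0, "ay": 0, "az": 0}, {"fingers": 0.01, "dx": -0.01, "dy": 0.001, "dz": 0.03, "ax": 0, "ay": 0, "az": 0}, {"fingers": 0.01, "dx": -0.01, "dy": 0.001, "dz": 0.04, "ax": 0, "ay": 0, "az": 0}, {"fingers": 0.01, "dx": -0.01, "dy": 0, "dz": 0.04, "ax": 0, "ay": 0, "az": 0}]}}

```text
time_s: 20.5
eef_pos: [500.2, 66.4, 126.8]
tool_rot: [[-0.0, 0.996, -0.094], [-0.0, -0.094, -0.996], [-1.0, -0.0, 0.0]]
wrist_force: [0.4, 0.0, -0.4]
width: 10.3
```

Call:
{"api": "play_rows", "payload": {"motion": [{"fingers": 0.01, "dx": -0.005, "dy": 0, "dz": 0.03, "ax": 0, "ay": 0, "az": 0}, {"fingers": 0.01, "dx": -0.005, "dy": 0, "dz": 0.03, "ax": 0, "ay": 0, "az": 0}, {"fingers": 0.01, "dx": -0.005, "dy": 0, "dz": 0.03, "ax": 0, "ay": 0, "az": 0}, {"fingers": 0.01, "dx": -0.005, "dy": 0, "dz": 0.02, "ax": 0, "ay": 0, "az": 0}, {"fingers": 0.01, "dx": 0, "dy": 0, "dz": 0.02, "ax": 0, "ay": 0, "az": 0}, {"fingers": 0.01, "dx": 0, "dy": 0, "dz": 0, "ax": 0, "ay": 0, "az": 0}, {"fingers": 0.01, "dx": 0, "dy": 0, "dz": 0, "ax": 0, "ay": 0, "az": 0}, {"fingers": 0.01, "dx": 0, "dy": 0, "dz": 0, "ax": 0, "ay": 0, "az": 0}]}}

```text
time_s: 21.5
eef_pos: [480.9, 66.2, 254.5]
tool_rot: [[-0.001, 0.995, -0.095], [-0.0, -0.095, -0.996], [-1.0, -0.001, 0.0]]
wrist_force: [0.2, 0.5, -0.3]
width: 10.2
```

```bash
python3 snap.py 16 wrist scene top
python3 - <<'E'
from fit import *
f=pickle.load(open("wrist16.pkl","rb"))
pr=np.array([613.8,9,-.096])
# rail refine by noses is visual; draw predicted home tile top and noses
im=f["pixels"].copy()
q=proj(f,pose2(pr,[(-48,31,18),(-48,61,18),(0,61,18),(0,31,18)]));n=proj(f,pose2(pr,[(-36,y,22) for y in(115,69,23)]))
c=n[1:].mean(0);x,y=int(c[0]-65),int(c[1]-75)
z=cv2.resize(im[max(y,0):y+115,x:x+130],None,fx=5,fy=5,interpolation=cv2.INTER_CUBIC)
off=np.array([x,max(y,0)])
cv2.polylines(z,[np.round((q-off+.5)*5).astype(int)],True,(0,255,0),1)
for a in n: cv2.circle(z,tuple(int(v) for v in (a-off+.5)*5),3,(255,0,0),-1)
cv2.imwrite("pics/z16.png",z)
s=cv2.imread("pics/scene16.png")[160:330,170:390];cv2.imwrite("pics/z16s.png",cv2.resize(s,None,fx=3.5,fy=3.5,interpolation=cv2.INTER_CUBIC))
a=pickle.load(open("scene0.pkl","rb"))["pixels"];b=cv2.imread("pics/scene16.png")
E
```

```text
21.5 [480.9  66.2 254.5] [[-0.001, 0.995, -0.095], [-0.0, -0.095, -0.996], [-1.0, -0.001, 0.0]] [ 0.2  0.5 -0.3] 10.2
wrist16 [[-0.094, -0.945, -0.312, 560.135], [-0.996, 0.09, 0.029, 57.619], [0.0, 0.313, -0.95, 396.656], [0.0, 0.0, 0.0, 1.0]]
scene16 [[-0.364, 0.761, -0.537, 1272.097], [0.931, 0.3, -0.208, 276.199], [0.003, -0.576, -0.817, 1176.74], [0.0, 0.0, 0.0, 1.0]]
top16 [[0.024, -0.977, 0.211, 293.358], [-1.0, -0.023, 0.004, -15.902], [0.001, -0.211, -0.977, 1171.239], [0.0, 0.0, 0.0, 1.0]]
```

View pics/z16.png

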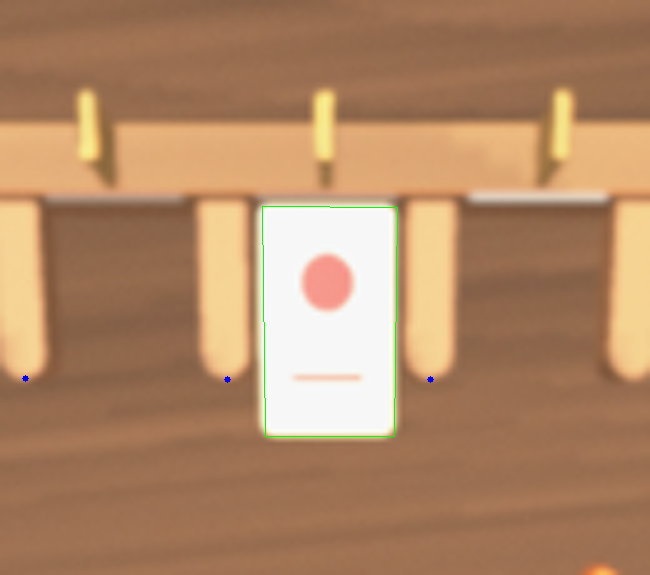

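View pics/z16s.png

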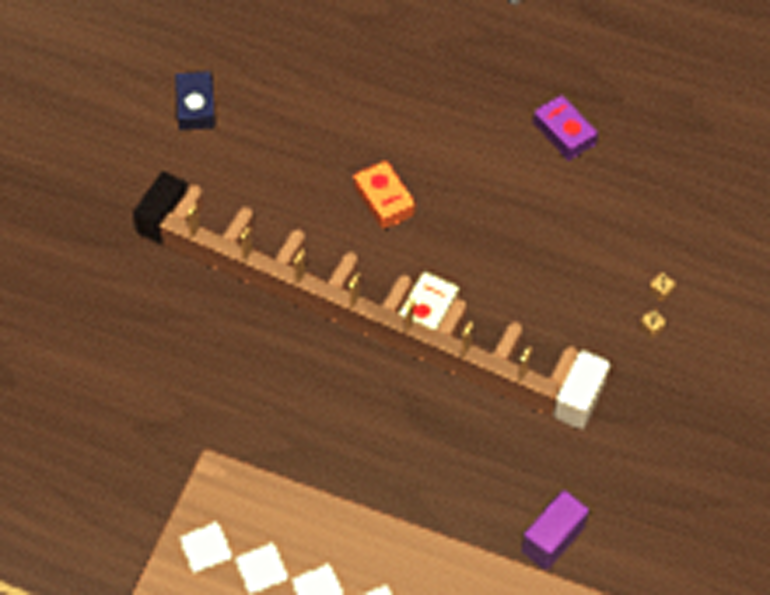

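View pics/wrist16.png

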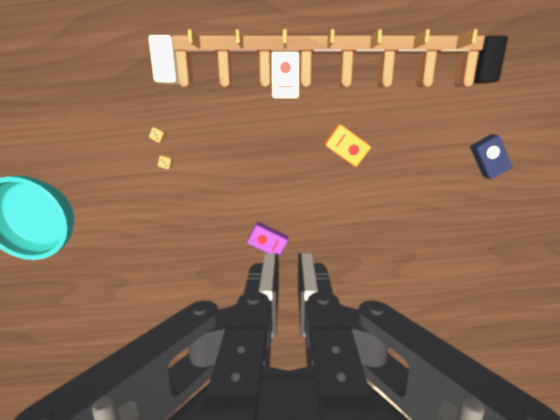

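The tile matches the predicted home outline to within about 0.5 px, all seven tabs are upright, and the other things are where they were. Handing in.

```bash
python3 -c "
from cell import *
print(sign_off())"
```

```text
the job is handed in; nothing more can be done
None
```

The indicator tile is fully home in the third gap from the mother-of-pearl end, and I handed the job in at about 21.7 s. No verdict came back.

**Tabs:** I swept the shut fingertips from the pearl end across the tabs of gaps 1, 2 and 3 (tab0, tab1, tab2), in that order, and lifted off well short of the fourth.
- Pictures showed tab1 and tab2 clearly bent against the finger, by my estimate about 0.6 and 0.8 rad.
- Tab0 was never pictured mid-bend. The finger passed over its place at the same height, so I take it as flicked.

**Tile:** I squared the tile with the fingertips on its sides and slid it sideways in line with the gap. I then pushed it in from behind until it stopped at about 7 N.

**Last checks:**
- The tile matches its predicted home outline to about half a pixel.
- All seven tabs stand upright.
- In the last wrist and scene pictures I saw no change to the dice, spare tile, ashtray or look-alikes. I did not check the cup, saucer and sugar bowl at the end, but the arm did no work near them.
- The gripper finished about 250 mm above the table, touching nothing.

No check failed. My first automatic fits of the rail's position disagreed by several mm, so I used a fit to hand-picked points instead. Later close-up views agreed with that fit to about 1 mm.

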